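# Clear, load and feed a pallet of turned feet

### The arm

A 6-joint arm with a two-finger parallel gripper is mounted at the origin on the work surface. World frame = base frame: x ahead of the robot, y to its left, z up, the work surface at z = 0. Lengths are in m, angles in degrees, forces in N, time in s.
With the tool pointing down it reaches from about 0.325 to 0.775 m from the base axis. Payload 5.5 kg.
Tool frame: the origin (TCP) lies midway between the tips of the shut fingers; the grasp point (between the pads) lies 19 mm behind it; z points along the fingers, y is the line along which they close (so a half turn about z gives the same grasp; the last joint's range is limited). The gripper opens to 85 mm and grips with 20 to 120 N. Pads are 22 mm wide; open, the fingers measure 114 mm over their backs; the gripper's body (76 mm by 85 mm) begins 54 mm behind the grasp point. The pads swing forward as they close: fully open they stand 13 mm farther back than shut.
Start: joints at [64.647, 5.22, 70.514, -0, 104.267, -3.249], TCP at [0.226, 0.556, 0.201] pointing down, gripper open.
Joint ranges: [-164.24, 164.24], [-49.07, 125.15], [9.68, 141.18], [-86.29, 266.29], [3.28, 154.24], [-151.56, 151.56]. Speed limits (degrees/s): [147.25, 147.25, 172.46, 180, 180, 180].

### API

Orientations are given as a 3x3 rotation matrix whose columns are the frame's x, y, z axes.
In Python, from rig import ctrl, eyes gives the robot as it stands.
- The arm moves only by the shell command python3 -m inch 'ROWS'. ROWS is JSON, a list of rows, each a list of 3 entries, a list of its own where there are three numbers: the shift along the world's x, y, z each as a share of 600 mm, from -1 to 1, then the turn about the world's z as a share of 90 degrees, from -1 to 1, then the gripper's target within -1 to 1 (fully open at 1, half-way at 0, shut at -1). In form: [[[tx, ty, tz], yaw, jaw], ...]. A call has 1 to 12 rows; each row shifts and turns the commanded pose from where the row before left it; what a row does not reach is not made up. A row lasts 1/10 s, in which the tool goes at most 50 mm and 8.59 degrees, less where a joint would pass 70% of its speed; a pose out of reach is approached as far as the arm can. A call with a number of a shift or a turn outside -1 to 1 is refused whole. A call with a gripper value outside its range is refused whole. The fingers move at their own pace and stop on an object; the grip force is fixed at half the most. Time passes only in rows, so rows that do not move let the fingers close. It gives the time, the measured TCP pose, the force, the opening and the grip force at its end, in the units of the state.
- ctrl.read_state(): the state, without advancing time (a new reading comes with each control period).
- eyes.grab_frame(name): name is "scene" or "side" or "wrist"; returns the picture (420x560x3 uint8, red, green, blue); there is no depth.
- eyes.camera_info(name): a dict with "camera_matrix" (3x3 intrinsics, pixels), "R" (3x3) and "t" (3): a world point X has camera coordinates R X + t; the wrist camera has in their place "tool_from_camera" (4x4, takes a point from camera to tool coordinates, whose origin is the TCP and whose axes are the flange's). Camera axes: x right, y down, z forward; pixel columns grow to the right and rows downward; lengths in m; the calibration is good to about 2 mm. A picture is of the moment at which its call begins: read the wrist's pose just before it. camera_info takes no time and is no camera call.
- ctrl.sign_off(): hands the job in; it is judged then, once.
The state is a dict: "time_s": time; "qpos": joint angles; "dq": joint speeds; "tau": joint torques, N m; "position": TCP position; "eef_rot": TCP orientation; "force": force on the tool from outside, world axes, zero at the start; "torque": the same for the moment, N m; "width": finger opening in m; "grip_force": force on a finger pad.
Only numpy, scipy, OpenCV 4.12 (cv2) and the standard library are available. Lean on these libraries where they do the work, as an engineer would, in place of code of your own. Each camera call takes 0.05 s, during which the arm holds its last target. There are 200 camera calls.

### The job

Get the pallet of furniture feet ready for the feeder: take every offcut out of the pallet's pockets and drop it in the offcut bin, and push the pallet until its leading edge lies squarely on the first scribed line (the loading line). Then stand the feet that are there in their own pockets, strictly in pocket order: tallest in 1, stout in 2, slim short one in 3, bun in 4, leaving the pocket of a missing foot empty. Then push the loaded pallet on until its leading edge lies squarely on the second line (the feed line), press the start button home and let it go, leaving the other things on the bench where they are.

Things in the scene. Friction and masses are not known exactly. Their poses are not given: they have to be found in the camera images.
- infeed: White fixed infeed board, 360 mm (its x, the feed direction, roughly away from the robot) by 330 mm (y), 12 mm thick, on the bench. Origin at the centre of its underside, z up. Two thin black lines are scribed straight across it; there is no stop at either. Beyond its far end, from x = 190 mm on, is a roller bed 45 mm high at most.
- load_line (a point): Middle of the loading line (the scribed line nearer the robot), on the board's top surface, at x = 15 mm, z = 12 mm in the board's frame. x is the feed direction (across the line), y along the line.
- feed_line (a point): Middle of the feed line (the scribed line nearer the rollers), on the board's top surface, 100 mm beyond the loading line in the feed direction. Axes as the board's.
- pallet: Loose plywood pallet, about 0.7 kg, flat on the board, 100 (x) by 236 (y) by 20 mm thick: too wide to grip, it is pushed. Leading edge at x = +50 mm, trailing edge at x = -50 mm towards the robot; x roughly in feed direction. Origin: centre of underside. Four square pockets in its top in a row along y, 46 mm wide, 12 mm deep, 55 mm apart, marked by 1 to 4 dimples; 1 is at +y (left from the robot).
- lead_left (a point): Left (+y) end of the pallet's leading edge, at its underside: x = 50, y = 118 mm in the pallet's frame.
- lead_right (a point): Right (-y) end of the pallet's leading edge, at its underside: x = 50, y = -118 mm in the pallet's frame.
- pocket1 (a point): Floor centre of pocket 1 of the pallet (marked by 1 dimple on the trailing rim), at x = 0, y = 82.5 mm, z = 8 mm in the pallet's frame. Axes as the pallet's.
- pocket2 (a point): Floor centre of pocket 2 of the pallet (marked by 2 dimples on the trailing rim), at x = 0, y = 27.5 mm, z = 8 mm in the pallet's frame. Axes as the pallet's.
- pocket3 (a point): Floor centre of pocket 3 of the pallet (marked by 3 dimples on the trailing rim), at x = 0, y = -27.5 mm, z = 8 mm in the pallet's frame. Axes as the pallet's.
- pocket4 (a point): Floor centre of pocket 4 of the pallet (marked by 4 dimples on the trailing rim), at x = 0, y = -82.5 mm, z = 8 mm in the pallet's frame. Axes as the pallet's.
- foot_tall: A turned dark wooden furniture foot standing upright: round plinth 36 mm diameter, 12 mm high, below a straight stem 22 mm in diameter with one pale band near its root; 62 mm high overall. Origin at the centre of its underside, z up. Belongs in pocket 1. May be absent (None from the start).
- foot_stout: A turned dark wooden furniture foot standing upright: round plinth 36 mm diameter, 12 mm high, below a straight thick stem 30 mm in diameter; 52 mm high overall. Origin at the centre of its underside, z up. Belongs in pocket 2. May be absent (None from the start).
- foot_slim: A turned dark wooden furniture foot standing upright: round plinth 36 mm diameter, 12 mm high, below a straight stem 22 mm in diameter; 42 mm high overall. Origin at the centre of its underside, z up. Belongs in pocket 3. May be absent (None from the start).
- foot_bun: A turned dark wooden furniture foot standing upright: round plinth 36 mm diameter, 12 mm high, below a drum of the same 36 mm diameter with a pale band; 32 mm high overall. Origin at the centre of its underside, z up. Belongs in pocket 4. May be absent (None from the start).
- offcut1: A square offcut of wood, 24 x 24 mm and 40 mm long, standing in pocket 1 of the pallet at the start. Origin at the centre of the end on which it stands, z along its length. May be absent (None from the start).
- offcut2: A square offcut of wood, 24 x 24 mm and 40 mm long, standing in pocket 2 of the pallet at the start. Origin at the centre of the end on which it stands, z along its length. May be absent (None from the start).
- offcut3: A square offcut of wood, 24 x 24 mm and 40 mm long, standing in pocket 3 of the pallet at the start. Origin at the centre of the end on which it stands, z along its length. May be absent (None from the start).
- offcut4: A square offcut of wood, 24 x 24 mm and 40 mm long, standing in pocket 4 of the pallet at the start. Origin at the centre of the end on which it stands, z along its length. May be absent (None from the start).
- bin: Open cardboard offcut bin, fixed, 130 x 130 mm outside, 60 mm high, walls and floor 5 mm thick. Origin at the centre of its underside, z up.
- start_top (a point): Centre of the top face of the start button (a dark round cap 30 mm in diameter that moves straight down), on a fixed grey start box 90 x 80 mm and 35 mm high.
- start (a joint): Travel of the spring start button in m: 0 is out, 0.006 is fully pressed, which takes 5 N.
- glue: Bystander: white glue bottle, 60 mm diameter, 150 mm high. Origin at the centre of its underside.
- screw_jar: Bystander: glass jar with a steel lid, 50 mm diameter, 60 mm high, standing among the feet. Origin at the centre of its underside.
- hammer: Bystander: hammer lying flat, about 300 mm long.
There are look-alikes about, which are no part of the job. What is shaped like the offcut1 but pink is not meant.

How it is judged:
By the outcome, as a careful person would: the job done as asked, in the order asked, and still so for the second after the job is handed in, with the robot touching nothing.
Of foot_tall, foot_stout, foot_slim, foot_bun only 2 to 4 are there at a start; the rules pass over those that are not, and their reading is None.
Of offcut1, offcut2, offcut3, offcut4 only 2 to 3 are there at a start; the rules pass over those that are not, and their reading is None.
At some moment in a run one of pallet, foot_slim, foot_bun may be knocked a few centimetres aside while the robot is not near it.
It also fails if it takes over 210 s, if anything falls off the work surface, if the arm or the gripper's body presses on something with over 40 N, if the wrist force passes 120 N, or if a joint passes its speed limit or range.

## Working session

There is one attempt and no reset: what is moved stays moved. The work goes in short steps, Python scripts to look and compute and a shell command to move; the robot and the scene stay as the last step left them, time stands still between calls to the robot, and variables do not carry over. Pictures are saved under pics/ and viewed, at most 14 in all, crops included, and the job is handed in when it is done.

```bash
ls; mkdir -p pics
cat > h.py <<'E'
import numpy as np, cv2, sys
from rig import ctrl, eyes
def grab(n, fn=None):
    s=ctrl.read_state(); im=eyes.grab_frame(n)
    if fn: cv2.imwrite('pics/'+fn, im[:,:,::-1])
    return s,im
def cam(n,s=None):
    c=eyes.camera_info(n); K=np.array(c['camera_matrix'])
    if n!='wrist':
        R=np.array(c['R']);t=np.array(c['t']); return K,R,t
    T=np.array(c['tool_from_camera']); Rt=np.array(s['eef_rot']);p=np.array(s['position'])
    Rw=Rt@T[:3,:3]; o=Rt@T[:3,3]+p   # cam->world
    return K,Rw.T,-Rw.T@o
def ray(C,uv,z):
    K,R,t=C; d=R.T@np.linalg.inv(K)@np.array([uv[0],uv[1],1.]); o=-R.T@t
    return o+d*(z-o[2])/d[2]
def proj(C,X):
    K,R,t=C; p=K@(R@np.array(X)+t); return p[:2]/p[2]
E
python3 - <<'E'
from h import *
for n in ('scene','side','wrist'):
    s,im=grab(n,n+'0.png'); K,R,t=cam(n,s); print(n,K[0,0],(-R.T@t).round(3),R[2].round(2))
print(s['position'],s['time_s'])
E
```

```text
pics
scene 455.98692464873295 [1.049 0.765 0.888] [-0.43 -0.63 -0.65]
side 385.1547315814128 [ 0.217 -0.606  0.873] [ 0.28  0.56 -0.78]
wrist 367.065389619355 [0.162 0.582 0.373] [ 0.25 -0.11 -0.96]
[0.22567196 0.55562781 0.19974644] 0.1
```

View pics/scene0.png

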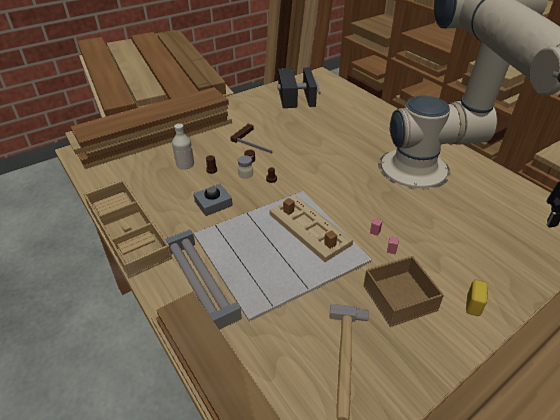

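View pics/side0.png

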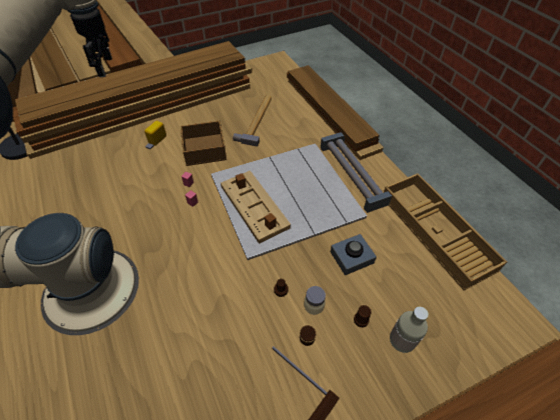

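The two fixed views show the pallet with dark brown offcuts at its two ends (scene (331,239) and (289,206); side (241,181) and (270,221)). The pink look-alikes are at scene (376,227) and (393,245), and the bin at (402,290). The feet are at scene (211,164), (250,156) and (271,175), with the jar at (245,168) and the start box at (213,198). I'll take a close crop to identify them.

Run:
```python
from h import *
a=cv2.imread('pics/scene0.png');b=cv2.imread('pics/side0.png')
r=lambda i,x,y:cv2.resize(i[y:y+75,x:x+100],(400,300),interpolation=cv2.INTER_CUBIC)
cv2.imwrite('pics/c1.png',np.vstack([np.hstack([r(a,195,130),r(a,265,185)]),np.hstack([r(b,265,265),r(b,210,165)])]))
S=cam('scene');D=cam('side')
for n,u,v,z in [('p1off',331,234,.06),('p4off',289,202,.06),('bin',402,268,.06),('btn',212,190,.04)]: print(n,ray(S,(u,v),z).round(3))
for n,u,v,z in [('p1off',240,178,.06),('p4off',270,217,.06),('bin',203,130,.06),('btn',355,247,.04),('slim?',281,283,.042),('jar',315,293,.06),('bun',307,330,.032),('stout?',364,311,.052),('glue',420,313,.15)]: print(n,ray(D,(u,v),z).round(3))
```

```text
p1off [0.463 0.134 0.06 ]
p4off [ 0.478 -0.034  0.06 ]
bin [0.398 0.322 0.06 ]
btn [ 0.621 -0.23   0.04 ]
p1off [0.46  0.123 0.06 ]
p4off [ 0.476 -0.043  0.06 ]
bin [0.437 0.371 0.06 ]
btn [ 0.634 -0.214  0.04 ]
slim? [ 0.419 -0.221  0.042]
jar [ 0.472 -0.287  0.06 ]
bun [ 0.42  -0.345  0.032]
stout? [ 0.551 -0.371  0.052]
glue [ 0.607 -0.452  0.15 ]
```

View pics/c1.png

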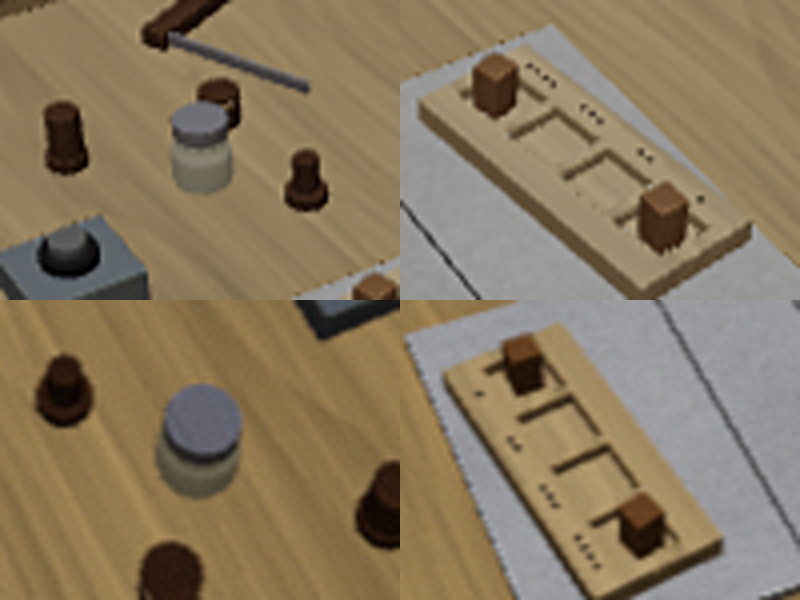

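The crop confirms that pockets 1 and 4 hold brown offcuts and 2 and 3 are empty. The feet present are the stout (scene (211,164)), the bun behind the jar (250,156) and the slim (271,175); the tall one is missing. I'll move above the pallet for a wrist view.

```bash
python3 -m inch '[[[0.025,-0.07,0.03],0,1],[[0.025,-0.07,0.03],0,1],[[0.03,-0.07,0.03],0,1],[[0.03,-0.07,0.03],0,1],[[0.03,-0.07,0.03],0,1],[[0.03,-0.07,0.03],0,1],[[0.03,-0.07,0.03],0,1],[[0.03,-0.07,0.03],0,1],[[0.03,-0.07,0.03],0,1],[[0.03,-0.07,0],0,1],[[0.03,-0.07,0],0,1],[[0,0,0],0,1]]'
python3 - <<'E'
from h import *
s,im=grab('wrist','w1.png'); print(np.round(s['eef_rot'],3).tolist(),np.round(s['position'],4),s['force'],s['width'],s['time_s'])
E
```

```text
time_s: 1.35
position: [0.4192, 0.0895, 0.3619]
eef_rot: [[-0.924, 0.384, -0.001], [0.384, 0.924, -0.002], [0.0, -0.002, -1.0]]
force: [0.6, -0.5, -0.8]
width: 0.0852
grip_force: 0.0
[[-0.924, 0.384, -0.001], [0.384, 0.924, -0.002], [0.0, -0.002, -1.0]] [0.4192 0.0895 0.3619] [ 0.64511431 -0.54047172 -0.83409192] 0.08521777117025238 1.35
```

View pics/w1.png

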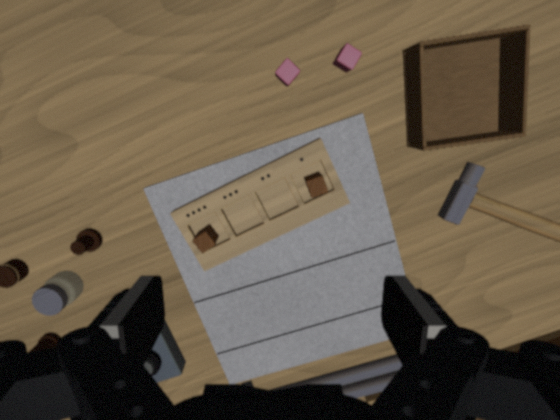

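The wrist view shows the pallet corners near (171,211), (322,139), (349,203) and (206,269), with the offcuts at (206,238) in pocket 4 and (316,185) in pocket 1. The loading line runs (195,301)–(395,241) and the feed line (220,352)–(383,306); the bin rim is around (468,88).

Run:
```python
from h import *
s=ctrl.read_state(); W=cam('wrist',s); im=cv2.imread('pics/w1.png')
def P(n,u,v,z): r=ray(W,(u,v),z);print(n,r.round(3)); return r
a=P('L1a',195,301,.012);b=P('L1b',395,241,.012);d=b-a;print('line yaw',np.degrees(np.arctan2(-d[0],d[1])))
a=P('L2a',220,352,.012);b=P('L2b',383,306,.012);d=b-a;print('line yaw',np.degrees(np.arctan2(-d[0],d[1])))
a=P('TL',171,211,.032);b=P('TR',322,139,.032);d=b-a;print('pal yaw',np.degrees(np.arctan2(-d[0],d[1])),np.linalg.norm(d))
c=P('LR',349,203,.032);P('LL',206,269,.012); print(np.linalg.norm(c-b))
for q in [(404,45),(529,26),(526,135),(424,149)]: P('bin',*q,.06)
hsv=cv2.cvtColor(im,cv2.COLOR_BGR2HSV); 
roi=np.zeros(im.shape[:2],np.uint8); cv2.fillPoly(roi,[np.array([[178,212],[320,147],[342,200],[208,262]])],255)
m=((hsv[:,:,2]<110)&(roi>0)).astype(np.uint8)
n,l,st,ce=cv2.connectedComponentsWithStats(m)
for i in range(1,n):
    if st[i,4]>60:
        c=cv2.findContours((l==i).astype(np.uint8),0,2)[0][0]; r=cv2.minAreaRect(c); print(ce[i].round(1),st[i],r); P('o55',*ce[i],.05)
```

```text
L1a [ 0.575 -0.107  0.012]
L1b [0.599 0.217 0.012]
line yaw -4.251671190669849
L2a [ 0.676 -0.109  0.012]
L2b [0.697 0.167 0.012]
line yaw -4.4267567197158755
TL [ 0.425 -0.068  0.032]
TR [0.413 0.166 0.032]
pal yaw 3.0319298646388115 0.23362649134236668
LR [0.51  0.17  0.032]
LL [ 0.532 -0.067  0.012]
0.09781631608865132
bin [0.344 0.291 0.06 ]
bin [0.38  0.433 0.06 ]
bin [0.503 0.403 0.06 ]
bin [0.471 0.279 0.06 ]
[315.7 185.6] [304 171  30  33 482] ((313.8120422363281, 185.45440673828125), (24.70859146118164, 32.62259292602539), 64.98310852050781)
o55 [0.465 0.135 0.05 ]
[283.7 212.2] [269 205  30  15  71] ((283.4075622558594, 212.3059539794922), (2.2786478996276855, 31.772090911865234), 64.53665161132812)
o55 [0.483 0.081 0.05 ]
[244.9 228.8] [229 222  34  14  85] ((245.6756134033203, 228.6195068359375), (12.27525806427002, 33.04636764526367), 88.21009063720703)
o55 [0.484 0.022 0.05 ]
[206.2 237.6] [188 224  41  29 511] ((208.1000213623047, 232.7000274658203), (29.96331024169922, 30.857736587524414), 63.43495178222656)
o55 [ 0.476 -0.033  0.05 ]
```

```bash
python3 -m inch '[[[0.0125,0.012,-0.056],0.0475,1],[[0.0125,0.012,-0.056],0.0475,1],[[0.0125,0.012,-0.056],0.0475,1],[[0.0125,0.012,-0.056],0.0475,1],[[0.0125,0.012,-0.056],0.0475,1],[[0.0125,0.012,-0.056],0.0475,1],[[0,0,-0.05],0,1],[[0,0,-0.05],0,1],[[0,0,-0.05],0,1],[[0,0,-0.04],0,1],[[0,0,0],0,1],[[0,0,0],0,1]]'
python3 - <<'E'
from h import *
s,im=grab('wrist','w2.png')
E
```

```text
time_s: 2.6
position: [0.4623, 0.1381, 0.0476]
eef_rot: [[-0.998, -0.063, -0.001], [-0.063, 0.998, 0.0], [0.001, 0.0, -1.0]]
force: [0.7, -0.2, 0.8]
width: 0.0852
grip_force: 0.0
```

View pics/w2.png

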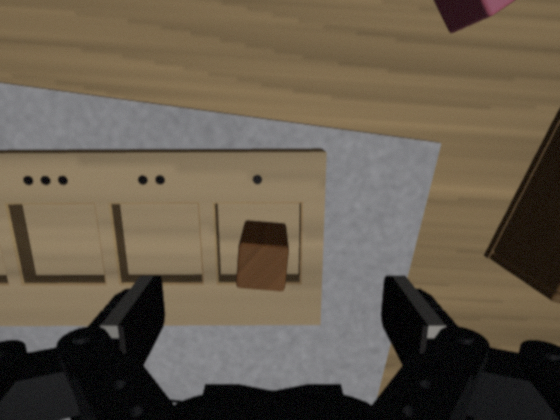

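The brown offcut's top face is between the fingers at (263,255) in pocket 1, which has one dimple. I'll grip and lift.

```bash
python3 -m inch '[[[0.002,-0.006,-0.018],0,1],[[0,0,0],0,-1],[[0,0,0],0,-1],[[0,0,0],0,-1],[[0,0,0],0,-1],[[0,0,0],0,-1],[[0,0,0],0,-1],[[0,0,0.04],0,-1],[[0,0,0.07],0,-1],[[0,0,0.07],0,-1],[[0,0,0],0,-1]]'
```

```text
time_s: 3.75
position: [0.4668, 0.1342, 0.1517]
eef_rot: [[-0.998, -0.062, 0.011], [-0.062, 0.998, 0.002], [-0.011, 0.002, -1.0]]
force: [0.6, 0.8, 0.8]
width: -0.0
grip_force: 0.0
```

Run:
```python
from h import *
s,im=grab('wrist'); s2,im2=grab('side')
a=cv2.resize(im2[150:250,195:305],(440,400),interpolation=cv2.INTER_CUBIC)
cv2.imwrite('pics/v3.png',np.hstack([cv2.resize(im,(340,255))[:, :],cv2.resize(a,(340,255))])[:,:,::-1])
print(s['position'],s['width'])
```

```text
[0.466845  0.134153  0.1517454] -1.6132781208932742e-05
```

View pics/v3.png

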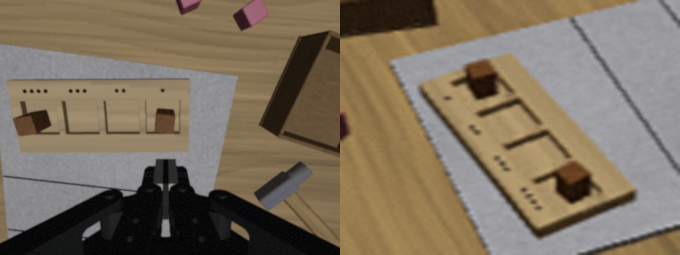

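Run:
```python
from h import *
s,im=grab('wrist'); W=cam('wrist',s); hsv=cv2.cvtColor(im,cv2.COLOR_RGB2HSV)
m=((hsv[:,:,2]<125)&(hsv[:,:,1]>110)).astype(np.uint8); m[250:]=0;m[:150]=0;m[:,320:]=0
n,l,st,ce=cv2.connectedComponentsWithStats(m)
for i in range(1,n):
    if st[i,4]>150:
        print(st[i],ce[i].round(1),ray(W,ce[i],.05).round(4))
for q in [(.465,.132,.06),(.465,.132,.04),(.474,-.032,.06),list(s['position'])]: print(proj(W,q).round(1))
```

```text
[ 254  184   35   42 1240] [271.7 205.5] [0.4644 0.133  0.05  ]
[  19  187   62   43 1871] [ 49.4 207.7] [ 0.4766 -0.0352  0.05  ]
[270.3 209.6]
[270.5 203. ]
[ 45.5 208.1]
[272.6 253.5]
```

The offcut is still where I estimated it, so the fingers probably hadn't finished closing before the lift. I'll retry with more closing time and check the grip before lifting.

```bash
python3 -m inch '[[[0,0,0],0,1],[[0,0,0],0,1],[[0,0,0],0,1],[[0,0,0],0,1],[[0,0,0],0,1],[[0,0,0],0,1],[[0,0,0],0,1],[[0,0,0],0,1]]';python3 -m inch '[[[-0.004,-0.002,-0.05],0,1],[[0,0,-0.05],0,1],[[0,0,-0.05],0,1],[[0,0,-0.045],0,1],[[0,0,0],0,-1],[[0,0,0],0,-1],[[0,0,0],0,-1],[[0,0,0],0,-1],[[0,0,0],0,-1],[[0,0,0],0,-1],[[0,0,0],0,-1],[[0,0,0],0,-1]]'
```

```text
time_s: 4.7
position: [0.464, 0.1335, 0.1444]
eef_rot: [[-0.998, -0.062, 0.0], [-0.062, 0.998, 0.0], [-0.0, 0.0, -1.0]]
force: [0.3, -0.7, 0.7]
width: 0.0857
grip_force: 0.0
time_s: 5.9
position: [0.4644, 0.1315, 0.0324]
eef_rot: [[-0.998, -0.061, 0.008], [-0.061, 0.998, -0.001], [-0.008, -0.002, -1.0]]
force: [-2.5, -5.5, 15.3]
width: 0.0001
grip_force: 7.7
```

```bash
python3 -m inch '[[[0,0,0.05],0,-1],[[0,0,0.05],0,-1],[[0,0,0.04],0,-1],[[0,0,0],0,-1],[[0,0,0],0,-1]]'
python3 - <<'E'
from h import *
s,im=grab('wrist','w4.png'); print(s['width'])
E
```

```text
time_s: 6.4
position: [0.4621, 0.1324, 0.1123]
eef_rot: [[-0.998, -0.062, 0.002], [-0.062, 0.998, 0.0], [-0.002, 0.0, -1.0]]
force: [0.4, -0.1, -0.6]
width: 0.0
grip_force: 0.0
3.982029558046836e-05
```

View pics/w4.png

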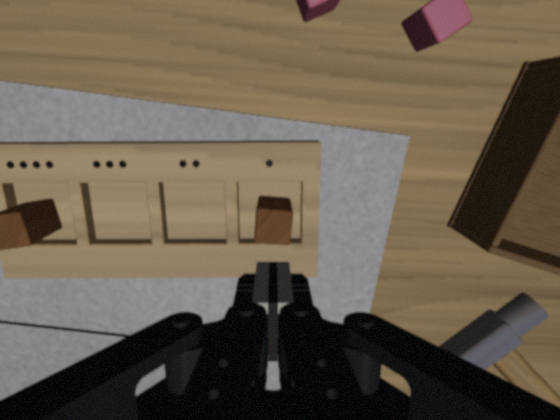

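The offcut is still in the pocket at (273,220) and the shut fingers are empty. I'll triangulate the offcut's top from all three views and check the fingertip calibration.

Run:
```python
from h import *
s,im=grab('wrist'); W=cam('wrist',s)
print('tcp px',proj(W,s['position']).round(1))
S=cam('scene');D=cam('side')
s1,a=grab('scene');s2,b=grab('side')
for n,C in(('scene',S),('side',D),('wrist',W)):
  for z in (.02,.045,.06): print(n,z,proj(C,(.4645,.132,z)).round(1))
r=lambda i,x,y:cv2.resize(i[y:y+60,x:x+53],(265,300),interpolation=cv2.INTER_CUBIC)
u,v=proj(S,(.4645,.132,.05)).astype(int);u2,v2=proj(D,(.4645,.132,.05)).astype(int);print(u-26,v-30,u2-26,v2-30)
cv2.imwrite('pics/v5.png',np.hstack([r(a,u-26,v-30),r(b,u2-26,v2-30),r(im,246,190)])[:,:,::-1])
```

```text
tcp px [272.6 253.5]
scene 0.02 [329.3 244.6]
scene 0.045 [329.9 237.9]
scene 0.06 [330.2 233.8]
side 0.02 [241.1 184.7]
side 0.045 [240.4 178.9]
side 0.06 [240.  175.4]
wrist 0.02 [272.1 211.8]
wrist 0.045 [272.  221.4]
wrist 0.06 [271.9 228.2]
303 206 214 147
```

View pics/v5.png

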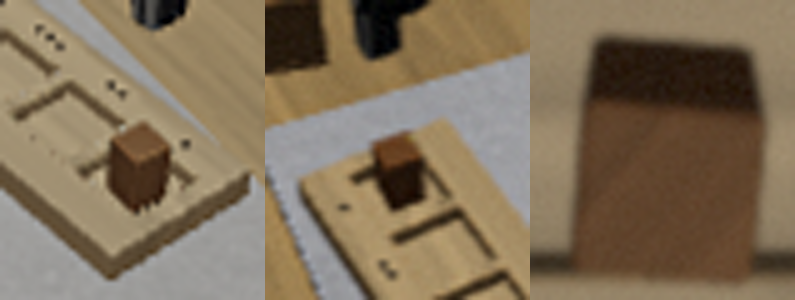

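Run:
```python
from h import *
s,im=grab('wrist'); W=cam('wrist',s); p=np.array(s['position']); S=cam('scene');D=cam('side')
for d in (0,.01,.02,.03): print(d,[proj(W,p+[dx,0,d]).round(0).tolist() for dx in(-.011,.011)],[[proj(C,p+[dx,0,d]).round(1).tolist() for dx in (-.011,.011)] for C in (S,D)])
a=eyes.grab_frame('scene');b=eyes.grab_frame('side')
r=lambda i,x,y:cv2.resize(i[y:y+50,x:x+60],(300,250),interpolation=cv2.INTER_CUBIC)
cv2.imwrite('pics/v6.png',np.hstack([r(a,300,180),r(b,210,125)])[:,:,::-1])
```

```text
0 [[274.0, 233.0], [271.0, 273.0]] [[[336.0, 217.4], [329.3, 220.8]], [[233.8, 164.7], [241.1, 162.2]]]
0.01 [[274.0, 240.0], [271.0, 282.0]] [[[336.3, 214.5], [329.5, 217.8]], [[233.5, 162.2], [240.8, 159.7]]]
0.02 [[274.0, 247.0], [271.0, 292.0]] [[[336.6, 211.5], [329.8, 214.9]], [[233.2, 159.6], [240.6, 157.1]]]
0.03 [[274.0, 255.0], [271.0, 302.0]] [[[336.9, 208.5], [330.1, 211.8]], [[232.9, 156.9], [240.3, 154.4]]]
```

View pics/v6.png

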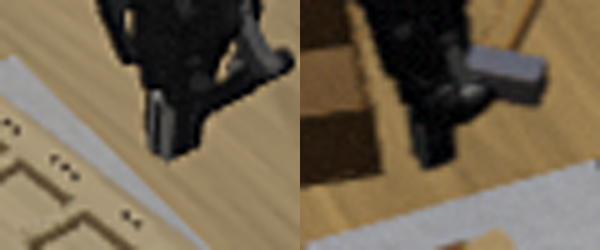

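In both fixed views the shut fingertips sit about 22–25 mm above the reported TCP: tip at scene (334,212) against 219 predicted, and side (236,158) against 163. The earlier contact at 32 mm on the 60 mm block top agrees with this, so I'll go about 25 mm lower and watch the force.

```bash
python3 -m inch '[[[0.003,0,0],0,1],[[0,0,0],0,1],[[0,0,0],0,1],[[0,0,0],0,1],[[0,0,0],0,1],[[0,0,0],0,1],[[0,0,0],0,1],[[0,0,0],0,1]]';python3 -m inch '[[[0,0,-0.05],0,1],[[0,0,-0.05],0,1],[[0,0,-0.05],0,1],[[0,0,0],0,1],[[0,0,0],0,1]]'
```

```text
time_s: 7.55
position: [0.4634, 0.1323, 0.1114]
eef_rot: [[-0.998, -0.062, 0.0], [-0.062, 0.998, 0.0], [-0.0, 0.0, -1.0]]
force: [0.2, 0.3, 0.3]
width: 0.0851
grip_force: 0.0
time_s: 8.05
position: [0.4632, 0.1323, 0.0217]
eef_rot: [[-0.998, -0.062, -0.001], [-0.062, 0.998, -0.0], [0.001, -0.0, -1.0]]
force: [0.0, -0.2, -0.3]
width: 0.0851
grip_force: 0.0
```

```bash
python3 -m inch '[[[0,0,-0.01],0,1],[[0,0,0],0,-1],[[0,0,0],0,-1],[[0,0,0],0,-1],[[0,0,0],0,-1],[[0,0,0],0,-1],[[0,0,0],0,-1],[[0,0,0],0,-1],[[0,0,0],0,-1]]'
```

```text
time_s: 8.95
position: [0.4639, 0.1324, 0.0161]
eef_rot: [[-0.998, -0.062, 0.001], [-0.062, 0.998, 0.0], [-0.001, 0.0, -1.0]]
force: [-0.1, -0.8, 5.8]
width: 0.0227
grip_force: 60.4
```

Offcut 1 is gripped (width 23 mm, 60 N). Carrying it to the bin.

```bash
python3 -m inch '[[[0,0,0.03],0,-1],[[0,0,0.06],0,-1],[[0,0,0.06],0,-1],[[0,0,0.02],0,-1],[[-0.011,0.061,0],0,-1],[[-0.011,0.061,0],0,-1],[[-0.011,0.061,0],0,-1],[[-0.011,0.061,0],0,-1],[[-0.011,0.061,0],0,-1],[[-0.011,0.061,0],0,-1],[[0,0,0],0,-1],[[0,0,0],0,-1]]'; python3 -m inch '[[[0,0,-0.04],0,-1],[[0,0,-0.05],0,-1],[[0,0,-0.02],0,-1],[[0,0,0],0,-1],[[0,0,0],0,1],[[0,0,0],0,1],[[0,0,0],0,1],[[0,0,0.05],0,1],[[0,0,0.05],0,1],[[0,0,0.05],0,1],[[0,0,0],0,1]]'
```

```text
time_s: 10.15
position: [0.423, 0.3519, 0.1157]
eef_rot: [[-0.998, -0.064, -0.002], [-0.064, 0.998, -0.002], [0.002, -0.002, -1.0]]
force: [0.4, -0.6, -0.5]
width: 0.0224
grip_force: 59.9
time_s: 11.25
position: [0.4259, 0.3535, 0.1483]
eef_rot: [[-0.998, -0.062, 0.009], [-0.062, 0.998, 0.006], [-0.009, 0.006, -1.0]]
force: [-0.5, -0.4, -0.2]
width: 0.0854
grip_force: 0.0
```

```bash
python3 -m inch '[[[0.009,-0.072,0],0,1],[[0.009,-0.072,0],0,1],[[0.009,-0.072,0],0,1],[[0.009,-0.072,0],0,1],[[0.009,-0.072,0],0,1],[[0.009,-0.072,0],0,1],[[0.009,-0.072,0],0,1],[[0.009,-0.072,0],0,1],[[0.009,-0.072,0],0,1],[[0,0,0],0,1],[[0,0,0],0,1]]';python3 - <<'E'
from h import *
s,im=grab('wrist'); W=cam('wrist',s); hsv=cv2.cvtColor(im,cv2.COLOR_RGB2HSV)
m=((hsv[:,:,2]<125)&(hsv[:,:,1]>110)).astype(np.uint8); m[250:]=0;m[:150]=0;m[:,350:]=0;m[:,:200]=0
n,l,st,ce=cv2.connectedComponentsWithStats(m)
for i in range(1,n):
    if st[i,4]>150:
        c=cv2.findContours((l==i).astype(np.uint8),0,2)[0][0]
        print(st[i],ce[i].round(1),ray(W,ce[i],.05).round(4)); a=cv2.approxPolyDP(c,4,True)[:,0]; print(a.tolist(),[ray(W,q,.06)[:2].round(3).tolist() for q in a])
# bin check in scene
print(s['position'])
E
```

```text
time_s: 12.35
position: [0.4724, -0.0376, 0.1414]
eef_rot: [[-0.998, -0.059, 0.0], [-0.059, 0.998, 0.0], [-0.0, 0.0, -1.0]]
force: [0.5, 0.5, -1.1]
width: 0.0858
grip_force: 0.0
[ 253  192   38   44 1268] [270.  214.2] [ 0.4774 -0.0393  0.05  ]
[[281, 192], [255, 197], [253, 230], [259, 235], [290, 231]] [[0.458, -0.033], [0.463, -0.051], [0.487, -0.051], [0.491, -0.047], [0.486, -0.024]]
[ 0.47236854 -0.03759381  0.14140641]
```

```bash
python3 -m inch '[[[0.004,-0.001,-0.05],0.045,1],[[0.003,0,-0.05],0.045,1],[[0,0,-0.05],0,1],[[0,0,-0.055],0,1],[[0,0,0],0,1],[[0,0,0],0,-1],[[0,0,0],0,-1],[[0,0,0],0,-1],[[0,0,0],0,-1],[[0,0,0],0,-1],[[0,0,0],0,-1],[[0,0,0],0,-1]]'
```

```text
time_s: 13.6
position: [0.4776, -0.0377, 0.0201]
eef_rot: [[-0.979, -0.202, 0.003], [-0.202, 0.979, -0.0], [-0.003, -0.001, -1.0]]
force: [-0.2, 0.1, 6.5]
width: 0.0221
grip_force: 59.5
```

```bash
python3 -m inch '[[[0,0,0.03],0,-1],[[0,0,0.06],0,-1],[[0,0,0.06],0,-1],[[-0.01,0.072,0.02],0,-1],[[-0.01,0.072,0],0,-1],[[-0.01,0.072,0],0,-1],[[-0.01,0.072,0],0,-1],[[-0.01,0.072,0],0,-1],[[-0.01,0.072,0],0,-1],[[-0.01,0.072,0],0,-1],[[-0.01,0.072,0],0,-1],[[-0.01,0.072,0],0,-1]]'; python3 -m inch '[[[-0.008,0,0],0,-1],[[0,0,-0.04],0,-1],[[0,0,-0.05],0,-1],[[0,0,-0.02],0,-1],[[0,0,0],0,-1],[[0,0,0],0,1],[[0,0,0],0,1],[[0,0,0],0,1],[[0,0,0.05],0,1],[[0,0,0.06],0,1],[[0,0,0.06],0,1],[[0,0,0],0,1]]'
python3 - <<'E'
from h import *
a=eyes.grab_frame('scene');b=eyes.grab_frame('side')
r=lambda i,x,y:cv2.resize(i[y:y+100,x:x+100],(300,300),interpolation=cv2.INTER_CUBIC)
cv2.imwrite('pics/v7.png',np.hstack([r(a,355,235),r(b,155,95)])[:,:,::-1])
E
```

```text
time_s: 14.8
position: [0.4221, 0.353, 0.1204]
eef_rot: [[-0.979, -0.202, 0.0], [-0.202, 0.979, 0.0], [-0.0, -0.0, -1.0]]
force: [0.5, 0.0, 0.4]
width: 0.0224
grip_force: 58.9
time_s: 16.0
position: [0.4201, 0.353, 0.1643]
eef_rot: [[-0.979, -0.202, 0.01], [-0.202, 0.979, 0.007], [-0.011, 0.005, -1.0]]
force: [0.5, -0.3, 1.5]
width: 0.0855
grip_force: 0.0
```

View pics/v7.png

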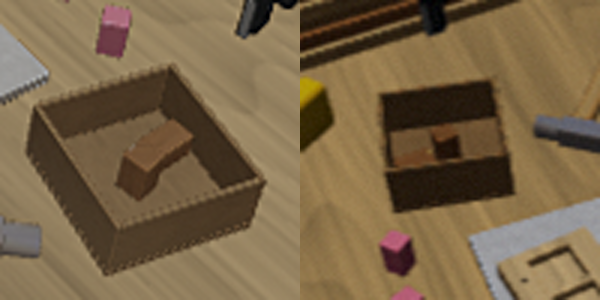

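Both offcuts lie in the bin. Next is a measured look at the pallet and lines, with the tool squared to the board.

```bash
cat > pal.py <<'E'
from h import *
def fit(mask_pts):
    vx,vy,x,y=cv2.fitLine(np.array(mask_pts,np.float32),cv2.DIST_HUBER,0,.01,.01).ravel(); return vx,vy,x,y
def edge(W,im,A,B,z,sign,half=.02,dark=False):
    """refine world line A->B (at height z): search along feed for strongest change"""
    hsv=cv2.cvtColor(cv2.GaussianBlur(im,(3,3),0),cv2.COLOR_RGB2HSV).astype(float)
    A=np.array(A,float);B=np.array(B,float);d=(B-A)/np.linalg.norm(B-A);n=np.array([d[1],-d[0]])
    ch=hsv[:,:,2] if dark else hsv[:,:,1]; pts=[]
    ts=np.arange(-half,half,.0005)
    for f in np.linspace(.06,.94,40):
        X=[A+(B-A)*f+n*t for t in ts]; uv=np.array([proj(W,(x[0],x[1],z)) for x in X],np.float32)
        if uv.min()<2 or uv[:,0].max()>557 or uv[:,1].max()>417: continue
        v=cv2.remap(ch.astype(np.float32),uv[:,0].copy().reshape(-1,1),uv[:,1].copy().reshape(-1,1),1).ravel()
        if dark: i=v.argmin(); ok=v.min()<np.median(v)-40
        else:
            g=sign*(v[4:]-v[:-4]); i=g.argmax()+2; ok=g.max()>12
        if ok: pts.append(X[i])
    if len(pts)<8: return None
    P=np.array(pts); 
    for _ in range(3):
        c=np.polyfit(P[:,1],P[:,0],1); r=P[:,0]-np.polyval(c,P[:,1]); P=P[abs(r)<max(.0015,1.5*r.std())]
    return c,len(P),r.std()
E
python3 -m inch '[[[-0.008,-0.072,0.02],-0.025,1],[[-0.008,-0.072,0.02],-0.025,1],[[-0.008,-0.072,0.02],-0.025,1],[[-0.008,-0.072,0.02],-0.025,1],[[-0.008,-0.072,0.02],-0.025,1],[[-0.008,-0.072,0.02],-0.025,1],[[-0.008,-0.072,0.02],-0.028,1],[[0,0,0],0,1],[[0,0,0],0,1],[[0,0,0],0,1]]'
python3 - <<'E'
from pal import *
s,im=grab('wrist','w8.png'); W=cam('wrist',s); print(s['position'],s['time_s'])
for n,A,B,z,sg,dk in [('L1',(.577,-.07),(.595,.16),.012,1,True),('L2',(.678,-.07),(.695,.16),.012,1,True),('lead',(.530,-.067),(.513,.17),.032,-1,False),('trail',(.425,-.068),(.413,.166),.032,1,False)]:
    r=edge(W,im,A,B,z,sg,.02,dk); print(n,r and ('yaw %.2f x@0=%.4f x@.05=%.4f n=%d sd=%.4f'%(-np.degrees(np.arctan(r[0][0])),r[0][1],np.polyval(r[0],.05),r[1],r[2])))
E
```

```text
time_s: 17.1
position: [0.384, 0.0496, 0.2392]
eef_rot: [[-0.997, 0.075, -0.002], [0.075, 0.997, 0.0], [0.002, 0.0, -1.0]]
force: [-0.2, -0.3, -0.2]
width: 0.0858
grip_force: 0.0
[0.38398685 0.04960515 0.23920154] 17.1
L1 yaw -3.83 x@0=0.5842 x@.05=0.5876 n=34 sd=0.0003
L2 None
lead yaw 3.88 x@0=0.5226 x@.05=0.5192 n=40 sd=0.0003
trail yaw 3.92 x@0=0.4185 x@.05=0.4151 n=40 sd=0.0002
```

View pics/w8.png

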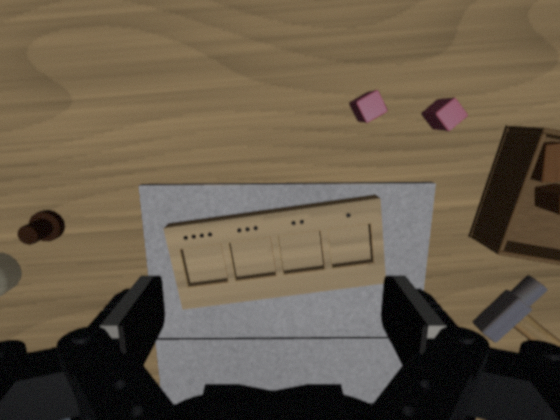

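The edge fits are good: the loading line is at x=0.5876 at y=0.05 with yaw −3.8°, and the pallet's leading edge is at 0.519 with yaw +3.9°. The image shows the empty pallet at (165–385, 198–306) and the line at row 338. I'll descend behind the pallet and feel for the board.

```bash
python3 -m inch '[[[0,0,-0.07],0.005,1],[[0,0,-0.07],0,1],[[0,0,-0.07],0,1],[[0,0,-0.07],0,1],[[0,0,-0.07],0,1],[[0,0,-0.02],0,1],[[0,0,0],0,1],[[0,0,0],0,1]]'; python3 -m inch '[[[0,0,-0.006],0,1],[[0,0,-0.006],0,1],[[0,0,0],0,1]]'
python3 - <<'E'
from h import *
s=ctrl.read_state();a=eyes.grab_frame('scene');b=eyes.grab_frame('side')
r=lambda i,x,y:cv2.resize(i[y:y+75,x:x+75],(375,375),interpolation=cv2.INTER_CUBIC)
p=np.array(s['position'])
for C in (cam('scene'),cam('side')): print([proj(C,p+[0,dy,d]).round(0).tolist() for dy in(-.045,.045) for d in (0,.02,.04)])
cv2.imwrite('pics/v9.png',np.hstack([r(a,310,185),r(b,195,150)])[:,:,::-1])
E
```

```text
time_s: 17.95
position: [0.3852, 0.0495, 0.0202]
eef_rot: [[-0.998, 0.067, 0.002], [0.067, 0.998, 0.0], [-0.002, 0.0, -1.0]]
force: [0.4, -0.1, -0.3]
width: 0.0853
grip_force: 0.0
time_s: 18.25
position: [0.3846, 0.0489, 0.0117]
eef_rot: [[-0.998, 0.069, 0.001], [0.069, 0.998, 0.0], [-0.001, 0.0, -1.0]]
force: [0.1, -0.6, 0.2]
width: 0.0851
grip_force: 0.0
[[323.0, 210.0], [323.0, 204.0], [323.0, 199.0], [343.0, 227.0], [343.0, 222.0], [344.0, 216.0]]
[[233.0, 227.0], [232.0, 223.0], [232.0, 219.0], [221.0, 205.0], [220.0, 200.0], [219.0, 196.0]]
```

View pics/v9.png

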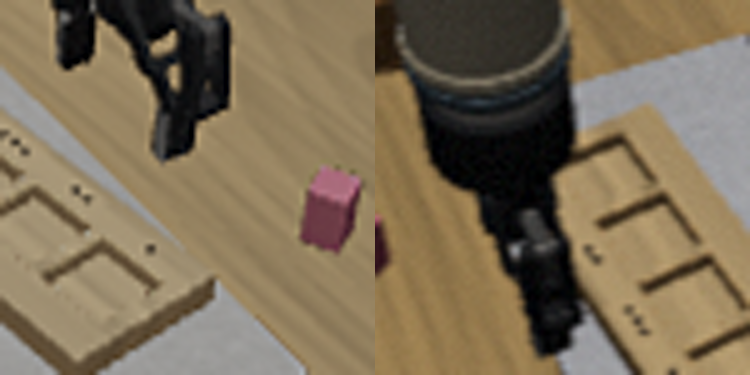

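The open tips appear at scene (345,217) and (324,199), about 38 mm above the TCP, i.e. 13 mm of swing plus the 25 mm offset. So I need TCP z ≈ −0.015 to bring the tips to the pallet's mid-height.

```bash
python3 -m inch '[[[0,0,-0.012],0,1],[[0,0,-0.012],0,1],[[0,0,-0.01],0,1],[[0,0,-0.008],0,1],[[0,0,0],0,1],[[0,0,0],0,1]]'
```

```text
time_s: 18.95
position: [0.3841, 0.0489, -0.0142]
eef_rot: [[-0.998, 0.068, -0.0], [0.068, 0.998, 0.0], [0.0, -0.0, -1.0]]
force: [0.7, 0.4, 0.2]
width: 0.0855
grip_force: 0.0
```

```bash
python3 -m inch '[[[0.017,-0.0011,0],0,1],[[0.012,-0.0008,0],0,1],[[0.012,-0.0008,0],0,1],[[0.012,-0.0008,0],0,1],[[0.012,-0.0008,0],0,1],[[0.012,-0.0008,0],0,1],[[0.012,-0.0008,0],0,1],[[0.012,-0.0008,0],0,1],[[0.009,-0.0006,0],0,1],[[0.005,-0.0003,0],0,1],[[0,0,0],0,1],[[0,0,0],0,1]]'
python3 - <<'E'
from pal import *
s,im=grab('wrist','w10.png'); W=cam('wrist',s); print(s['position'],s['time_s'],s['force'])
for n,A,B,z,sg,dk in [('L1',(.577,-.07),(.595,.16),.012,1,True),('lead',(.560,-.067),(.57,.17),.032,-1,False),('trail',(.46,-.068),(.47,.166),.012,1,False)]:
    r=edge(W,im,A,B,z,sg,.03,dk); print(n,r and ('yaw %.2f x@0=%.4f x@.05=%.4f n=%d sd=%.4f'%(-np.degrees(np.arctan(r[0][0])),r[0][1],np.polyval(r[0],.05),r[1],r[2])))
E
```

```text
time_s: 20.15
position: [0.4531, 0.0445, -0.0138]
eef_rot: [[-0.998, 0.068, -0.001], [0.068, 0.998, 0.0], [0.001, 0.0, -1.0]]
force: [-4.1, 0.1, 3.9]
width: 0.0855
grip_force: 2.9
[ 0.45310136  0.04446723 -0.01380754] 20.15 [-4.12565851  0.13291794  3.89458891]
L1 None
lead None
trail yaw -3.83 x@0=0.4612 x@.05=0.4645 n=31 sd=0.0007
```

View pics/w10.png

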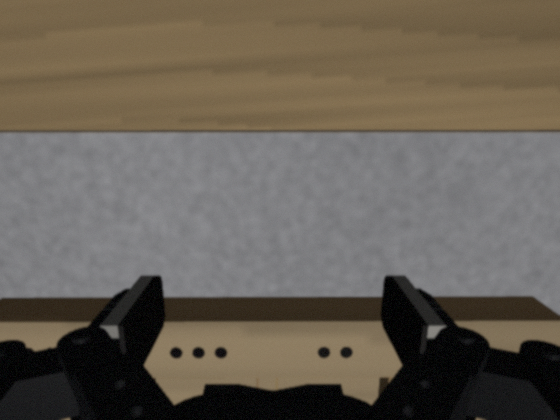

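The pallet is squared up: its trailing edge is level at row 297 and its yaw matches the line. About 23 mm remains; I'll push 19 mm, back off, rise and measure.

```bash
python3 -m inch '[[[0.008,-0.0005,0],0,1],[[0.008,-0.0005,0],0,1],[[0.008,-0.0005,0],0,1],[[0.005,-0.0003,0],0,1],[[0.003,-0.0002,0],0,1],[[0,0,0],0,1],[[-0.01,0.0007,0],0,1],[[-0.05,0.0034,0.02],0,1],[[0,0,0.08],0,1],[[0,0,0.08],0,1],[[0,0,0.08],0,1],[[0,0,0.08],0,1]]';python3 -m inch '[[[0,0,0.08],0,1],[[0,0,0.05],0,1],[[0,0,0],0,1],[[0,0,0],0,1]]'
cat > look.py <<'E'
from pal import *
import sys
xl,xe=float(sys.argv[1]),float(sys.argv[2]) # guess line x, lead x at y=.05
s,im=grab('wrist','look.png'); W=cam('wrist',s); print(s['position'],s['time_s'])
k=.067
for n,x,z,sg,dk,h in [('line',xl,.012,1,True,.012),('lead',xe,.032,-1,False,.012),('trail',xe-.1,.012,1,False,.012)]:
    r=edge(W,im,(x-k*.11,-.06),(x+k*.11,.16),z,sg,h,dk); print(n,r and ('yaw %.2f x@.05=%.4f n=%d sd=%.4f'%(-np.degrees(np.arctan(r[0][0])),np.polyval(r[0],.05),r[1],r[2])))
E
python3 look.py .5876 .5835
```

```text
time_s: 21.4
position: [0.4362, 0.0455, 0.1917]
eef_rot: [[-0.998, 0.069, 0.002], [0.069, 0.998, -0.0], [-0.002, -0.0, -1.0]]
force: [1.2, -0.8, 0.1]
width: 0.0856
grip_force: 0.0
time_s: 21.8
position: [0.4368, 0.0455, 0.2682]
eef_rot: [[-0.998, 0.069, 0.002], [0.069, 0.998, -0.0], [-0.002, -0.0, -1.0]]
force: [0.8, 0.9, -1.7]
width: 0.0853
grip_force: 0.0
[0.43678703 0.04553219 0.26817587] 21.8
line None
lead yaw -3.77 x@.05=0.5831 n=40 sd=0.0003
trail yaw -3.70 x@.05=0.4844 n=40 sd=0.0002
```

```bash
python3 -m inch '[[[0.075,-0.005,0],0,1],[[0.075,-0.005,0],0,1],[[0.075,-0.005,0],0,1],[[0.075,-0.005,0],0,1],[[0.075,-0.005,0],0,1],[[0,0,0],0,1],[[0,0,0],0,1],[[0,0,0],0,1]]';python3 look.py .5876 .584
```

```text
time_s: 22.65
position: [0.6605, 0.0307, 0.2679]
eef_rot: [[-0.998, 0.068, -0.001], [0.068, 0.998, -0.0], [0.001, -0.0, -1.0]]
force: [0.0, -0.2, 1.1]
width: 0.0855
grip_force: 0.0
[0.66048366 0.03070873 0.26786752] 22.65
line yaw -4.00 x@.05=0.5874 n=40 sd=0.0002
lead yaw -3.62 x@.05=0.5833 n=40 sd=0.0001
trail None
```

```bash
python3 -m inch '[[[-0.075,0.005,0],0,1],[[-0.075,0.005,0],-0.002,1],[[-0.075,0.005,0],0,1],[[-0.075,0.005,0],0,1],[[-0.075,0.005,0],0,1],[[0,0,-0.08],0,1],[[0,0,-0.08],0,1],[[0,0,-0.08],0,1],[[0,0,-0.08],0,1],[[0,0,-0.08],0,1],[[0,0,-0.07],0,1],[[0,0,0],0,1]]';python3 -m inch '[[[0,0,0],0,1],[[0,0,0],0,1],[[0.02,-0.0013,0],0,1],[[0.02,-0.0013,0],0,1],[[0.01,-0.001,0],0,1],[[0.005,0,0],0,1],[[0,0,0],0,1],[[0,0,0],0,1]]'
```

```text
time_s: 23.9
position: [0.4313, 0.0456, -0.0189]
eef_rot: [[-0.997, 0.071, -0.008], [0.071, 0.997, -0.0], [0.008, -0.001, -1.0]]
force: [-0.2, -0.7, 0.0]
width: 0.0856
grip_force: 0.0
time_s: 24.7
position: [0.4693, 0.0435, -0.0136]
eef_rot: [[-0.997, 0.072, 0.0], [0.072, 0.997, 0.0], [-0.0, 0.0, -1.0]]
force: [-0.7, 0.2, -0.1]
width: 0.0852
grip_force: 0.0
```

```bash
python3 -m inch '[[[0.005,-0.0003,0],0,1],[[0.004,-0.0003,0],0,1],[[0.0023,-0.0002,0],0,1],[[0,0,0],0,1],[[0,0,0],0,1]]';python3 -m inch '[[[-0.02,0.001,0],0,1],[[-0.05,0.003,0.02],0,1],[[0,0,0.08],0,1],[[0,0,0.08],0,1],[[0,0,0.08],0,1],[[0,0,0.08],0,1],[[0.075,-0.005,0.08],0,1],[[0.075,-0.005,0.05],0,1],[[0.075,-0.005,0],0,1],[[0.075,-0.005,0],0,1],[[0.075,-0.005,0],0,1],[[0,0,0],0,1]]';python3 -m inch '[[[0,0,0],0,1],[[0,0,0],0,1]]';python3 look.py .5876 .5876
```

```text
time_s: 25.2
position: [0.4752, 0.0432, -0.0141]
eef_rot: [[-0.997, 0.071, -0.002], [0.071, 0.997, 0.0], [0.002, 0.0, -1.0]]
force: [-5.1, -0.1, 3.6]
width: 0.0852
grip_force: 3.0
time_s: 26.4
position: [0.6489, 0.0305, 0.2455]
eef_rot: [[-0.997, 0.073, -0.01], [0.073, 0.997, -0.0], [0.01, -0.001, -1.0]]
force: [-0.1, -0.6, -2.3]
width: 0.0856
grip_force: 0.0
time_s: 26.6
position: [0.6444, 0.0314, 0.2552]
eef_rot: [[-0.997, 0.071, 0.001], [0.071, 0.997, -0.0], [-0.001, 0.0, -1.0]]
force: [0.5, -0.4, -0.8]
width: 0.0854
grip_force: 0.0
[0.64442306 0.03141526 0.25524145] 26.6
line None
lead yaw -3.81 x@.05=0.5870 n=40 sd=0.0002
trail yaw -4.02 x@.05=0.4819 n=40 sd=0.0002
```

Leading edge 0.5870 against line 0.5874, so it is on the line. Next: the pallet's lateral position, and the feet.

```bash
cat > lat.py <<'E'
from h import *
def lat(im,W,lead_x05,yaw):
    c=np.cos(np.radians(yaw));s_=np.sin(np.radians(yaw)); f=np.array([c,s_]);l=np.array([-s_,c])
    sat=cv2.cvtColor(cv2.GaussianBlur(im,(3,3),0),cv2.COLOR_RGB2HSV)[:,:,1].astype(np.float32)
    res=[]
    for back in (.006,.01,.014,.018):
        o=np.array([lead_x05,.05])-f*back; ts=np.arange(-.18,.18,.0005)
        uv=np.array([proj(W,(*(o+l*t),.032)) for t in ts],np.float32)
        v=cv2.remap(sat,uv[:,0].copy().reshape(-1,1),uv[:,1].copy().reshape(-1,1),1).ravel()
        g=v[6:]-v[:-6]; m=len(ts)//2
        a=ts[g[:m].argmax()+3]; b=ts[m+g[m-3:].argmin()]; res.append((a,b))
    a,b=np.median(res,0); print('width',b-a, res)
    ctr=np.array([lead_x05,.05])-f*.05+l*(a+b)/2
    return ctr,f,l
E
python3 - <<'E'
from lat import *
s,im=grab('wrist','w11.png');W=cam('wrist',s)
ctr,f,l=lat(im,W,.5870,-3.83); print('centre',ctr)
for i,y in enumerate((.0825,.0275,-.0275,-.0825)): print(i+1,(ctr+l*y).round(4))
D=cam('side');S=cam('scene')
b=eyes.grab_frame('side');a=eyes.grab_frame('scene')
for n,C,i,roi in(('side',D,b,(265,270,385,345)),('scene',S,a,(200,145,285,187))):
    v=i.astype(int).max(2); m=(v<75).astype(np.uint8); M=np.zeros_like(m);M[roi[1]:roi[3],roi[0]:roi[2]]=m[roi[1]:roi[3],roi[0]:roi[2]]
    k,lb,st,ce=cv2.connectedComponentsWithStats(M)
    for j in range(1,k):
        if st[j,4]>40: print(n,st[j],ce[j].round(1),[ray(C,ce[j],z)[:2].round(3).tolist() for z in(.013,.018,.024)])
E
```

```text
width 0.2360000000000002 [(np.float64(-0.13549999999999995), np.float64(0.10050000000000026)), (np.float64(-0.13549999999999995), np.float64(0.10100000000000026)), (np.float64(-0.13549999999999995), np.float64(0.10050000000000026)), (np.float64(-0.13549999999999995), np.float64(0.10050000000000026))]
centre [0.53594273 0.0358789 ]
1 [0.5415 0.1182]
2 [0.5378 0.0633]
3 [0.5341 0.0084]
4 [ 0.5304 -0.0464]
side [342 270  15   5  47] [347.7 271.4] [[0.591, -0.254], [0.589, -0.256], [0.586, -0.258]]
side [274 279  14  18 187] [280.5 288. ] [[0.418, -0.219], [0.417, -0.221], [0.416, -0.224]]
side [306 297  18  10  60] [314.2 302.9] [[0.472, -0.289], [0.471, -0.291], [0.469, -0.294]]
side [354 306  17  22 270] [362.2 316.4] [[0.556, -0.369], [0.554, -0.37], [0.551, -0.372]]
side [300 326  16  19 242] [307.1 335.1] [[0.419, -0.35], [0.418, -0.351], [0.417, -0.353]]
scene [233 145   9   9  74] [236.8 148.6] [[0.429, -0.416], [0.432, -0.409], [0.436, -0.401]]
scene [238 145  34  29 467] [255.3 156.3] [[0.401, -0.34], [0.405, -0.333], [0.409, -0.326]]
scene [206 156  11  18 152] [210.8 164.6] [[0.547, -0.383], [0.55, -0.377], [0.553, -0.369]]
scene [266 168  11  15 121] [271.1 175.6] [[0.417, -0.219], [0.421, -0.213], [0.425, -0.206]]
```

```bash
python3 -c "
from rig import ctrl;print(ctrl.read_state()['qpos'])"; python3 -m inch '[[[-0.032,-0.069,0.01],-0.072,1],[[-0.032,-0.069,0.01],-0.072,1],[[-0.032,-0.069,0.01],-0.072,1],[[-0.032,-0.069,0.01],-0.072,1],[[-0.032,-0.069,0.01],-0.072,1],[[-0.032,-0.069,0.01],-0.072,1],[[-0.032,-0.069,0.01],-0.072,1],[[-0.032,-0.069,0.01],-0.072,1],[[0,0,0],0,1],[[0,0,0],0,1],[[0,0,0],0,1]]'
python3 - <<'E'
from h import *
s,im=grab('wrist','w12.png');W=cam('wrist',s);print(s['qpos'],s['position'])
for n,p in (('stout',(.552,-.371,.05)),('slim',(.418,-.22,.04)),('bun',(.418,-.351,.03)),('glue',(.607,-.452,.15)),('jar',(.471,-.29,.06))): print(n,proj(W,p).round(0))
E
```

```text
[-2.21632116e-01  1.33715361e+01  5.57896658e+01  2.92876610e-04
  1.10622816e+02 -8.61303937e+01]
time_s: 27.9
position: [0.4914, -0.2988, 0.3027]
eef_rot: [[-0.562, 0.827, 0.001], [0.827, 0.562, -0.0], [-0.001, 0.001, -1.0]]
force: [0.5, 0.4, -0.9]
width: 0.0853
grip_force: 0.0
[-3.47082607e+01  3.95520918e+00  6.13810006e+01  3.02426671e-02
  1.14605129e+02 -6.88574319e+01] [ 0.49137845 -0.29877528  0.30271084]
stout [280. 248.]
slim [257.  76.]
bun [198. 172.]
glue [281. 370.]
jar [262. 158.]
```

View pics/w12.png

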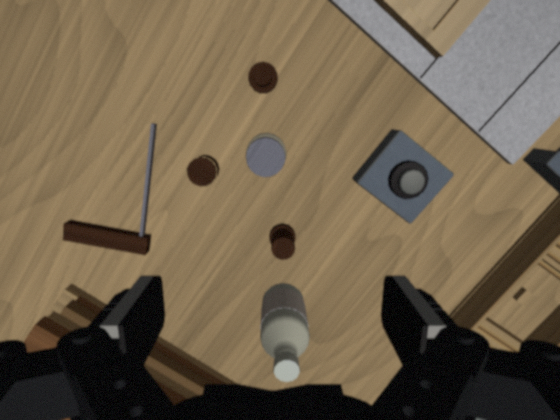

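The wrist view shows slim at (262,76), bun (203,170), jar lid (266,157), stout top (283,248), glue below it at (285,330), and the start cap at (412,180).

Run:
```python
from h import *
s=ctrl.read_state();W=cam('wrist',s);im=cv2.imread('pics/w12.png')
v=im.astype(int).max(2); m=(v<85).astype(np.uint8)
for n,(x0,y0,x1,y1) in dict(slim=(240,55,285,98),bun=(180,148,225,192),stout=(265,215,300,265),cap=(383,155,432,203)).items():
    M=np.zeros_like(m);M[y0:y1,x0:x1]=m[y0:y1,x0:x1]
    k,lb,st,ce=cv2.connectedComponentsWithStats(M); j=1+st[1:,4].argmax(); print(n,st[j],ce[j].round(1),[ray(W,ce[j],z)[:2].round(4).tolist() for z in (.006,.02,.03,.05)])
for q,z in [((283,248),.052),((281,235),.006),((262,76),.042),((262,77),.006),((203,170),.032),((412,181),.045),((404,172),.035)]: print(q,ray(W,q,z).round(4))
```

```text
slim [249  62  29  31 699] [262.6  77.2] [[0.4212, -0.2152], [0.4221, -0.216], [0.4228, -0.2165], [0.4242, -0.2176]]
bun [187 155  32  31 718] [202.6 170. ] [[0.4196, -0.3516], [0.4206, -0.3483], [0.4213, -0.346], [0.4227, -0.3413]]
stout [270 223  25  36 735] [282.2 240.6] [[0.5589, -0.3734], [0.5558, -0.3694], [0.5535, -0.3666], [0.549, -0.3609]]
cap [387 160  42  40 897] [405.6 178.5] [[0.6426, -0.2135], [0.637, -0.2143], [0.6329, -0.2149], [0.6248, -0.2161]]
(283, 248) [ 0.5548 -0.3678  0.052 ]
(281, 235) [ 0.553  -0.3677  0.006 ]
(262, 76) [ 0.4223 -0.2165  0.042 ]
(262, 77) [ 0.4204 -0.2155  0.006 ]
(203, 170) [ 0.4218 -0.3452  0.032 ]
(412, 181) [ 0.635  -0.2138  0.045 ]
(404, 172) [ 0.6241 -0.2102  0.035 ]
```

```bash
python3 -m inch '[[[0.035,-0.0385,-0.03],0,1],[[0.035,-0.0385,-0.03],0,1],[[0.0345,-0.0385,-0.03],0,1],[[0,0,-0.07],0,1],[[0,0,-0.07],0,1],[[0,0,-0.07],0,1],[[0,0,-0.07],0,1],[[0,0,-0.07],0,1],[[0,0,-0.05],0,1],[[0,0,0],0,1],[[0,0,0],0,1],[[0,0,0],0,1]]'
```

```text
time_s: 29.15
position: [0.5558, -0.3695, 0.0115]
eef_rot: [[-0.561, 0.828, 0.004], [0.828, 0.561, -0.003], [-0.004, 0.002, -1.0]]
force: [-1.0, -0.1, -0.0]
width: 0.0854
grip_force: 0.0
```

```bash
python3 -m inch '[[[-0.002,0.002,-0.02],0,1],[[0,0,-0.016],0,1],[[0,0,0],0,-1],[[0,0,0],0,-1],[[0,0,0],0,-1],[[0,0,0],0,-1],[[0,0,0],0,-1],[[0,0,0],0,-1],[[0,0,0],0,-1],[[0,0,0],0,-1]]'
```

```text
time_s: 30.15
position: [0.5531, -0.3683, -0.0128]
eef_rot: [[-0.56, 0.829, 0.001], [0.829, 0.56, -0.001], [-0.001, 0.0, -1.0]]
force: [-0.7, -0.7, 3.8]
width: 0.0286
grip_force: 59.1
```

Stout gripped (width 29 mm). Carrying it above pocket 2 and turning so the fingers close across the pallet's row.

```bash
python3 -m inch '[[[0,0,0.03],0,-1],[[0,0,0.07],0,-1],[[0,0,0.07],0,-1],[[0,0,0.05],0,-1],[[-0.0025,0.072,0],-0.042,-1],[[-0.0025,0.072,0],-0.042,-1],[[-0.0025,0.072,0],-0.042,-1],[[-0.0025,0.072,0],-0.042,-1],[[-0.0025,0.072,0],-0.042,-1],[[-0.0025,0.072,0],-0.042,-1],[[-0.0025,0.072,0],-0.042,-1],[[-0.0025,0.072,0],-0.042,-1]]'; python3 -m inch '[[[-0.0025,0.072,0],-0.042,-1],[[-0.0025,0.071,0],-0.042,-1],[[0,0,0],0,-1],[[0,0,0],0,-1],[[0,0,0],0,-1]]'
python3 - <<'E'
from lat import *
s,im=grab('wrist','w13.png');W=cam('wrist',s);print(s['position'])
for q in [(.5378,.0633,.02),(.5604,.0398,.032),(.5604,.0868,.032),(.5148,.0868,.032),(.5148,.0398,.032)]: print(proj(W,q).round(0))
E
```

```text
time_s: 31.35
position: [0.54, -0.0206, 0.1179]
eef_rot: [[-0.064, 0.998, -0.001], [0.998, 0.064, 0.0], [0.0, -0.001, -1.0]]
force: [0.1, -0.1, -0.7]
width: 0.0285
grip_force: 59.1
time_s: 31.85
position: [0.5376, 0.0626, 0.1181]
eef_rot: [[0.065, 0.998, -0.001], [0.998, -0.065, -0.001], [-0.001, -0.001, -1.0]]
force: [0.2, -0.2, -1.0]
width: 0.0286
grip_force: 59.1
[0.53763841 0.06256536 0.11808752]
[272. 205.]
[304. 238.]
[302. 175.]
[238. 180.]
[244. 241.]
```

View pics/w13.png

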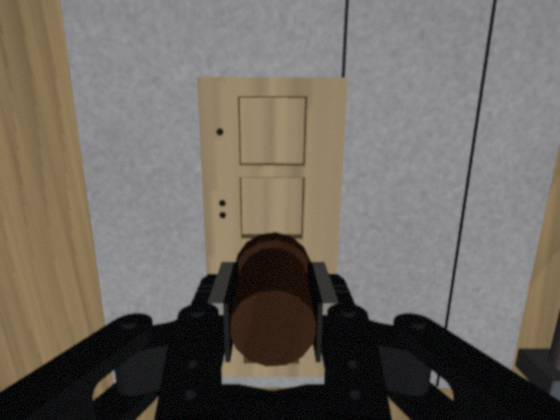

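The predicted pocket 2 corners match the image (240–304, 177–237), with two dimples at (222,203–215). I'll lower and release.

```bash
python3 -m inch '[[[0,0.001,-0.05],0,-1],[[0,0,-0.05],0,-1],[[0,0,-0.04],0,-1],[[0,0,-0.02],0,-1],[[0,0,-0.015],0,-1],[[0,0,-0.008],0,-1],[[0,0,0],0,-1],[[0,0,0],0,-1]]'
```

```text
time_s: 32.7
position: [0.5385, 0.064, 0.0099]
eef_rot: [[0.065, 0.998, 0.002], [0.998, -0.065, 0.0], [0.0, 0.002, -1.0]]
force: [0.1, -0.4, -1.0]
width: 0.0286
grip_force: 59.2
```

```bash
python3 -m inch '[[[0,0,-0.004],0,-1],[[0,0,0],0,-1],[[0,0,0],0,1],[[0,0,0],0,1],[[0,0,0],0,1],[[0,0,0],0,1],[[0,0,0],0,1],[[0,0,0.05],0,1],[[0,0,0.07],0,1],[[0,0,0.07],0,1],[[0,0,0.07],0,1],[[0,0,0.05],0,1]]'
cat > chk.py <<'E'
# where dark feet stand, seen by fixed cams: centroid of dark blob cast to mid height
from h import *
import sys
def blobs(roi_s,roi_d,mn=30):
    for n,roi in (('scene',roi_s),('side',roi_d)):
        if roi is None: continue
        C=cam(n);i=eyes.grab_frame(n);m=(i.astype(int).max(2)<80).astype(np.uint8);M=np.zeros_like(m)
        M[roi[1]:roi[3],roi[0]:roi[2]]=m[roi[1]:roi[3],roi[0]:roi[2]]
        k,lb,st,ce=cv2.connectedComponentsWithStats(M)
        for j in range(1,k):
            if st[j,4]>=mn: print(n,st[j],ce[j].round(1),[ray(C,ce[j],z)[:2].round(3).tolist() for z in(.015,.025,.045)])
E
python3 - <<'E'
from chk import *
s=ctrl.read_state();print(s['position'],s['width'])
blobs((230,150,350,270),(225,150,330,345))
W=cam('scene'); print(proj(W,(.538,.064,.045)),proj(cam('side'),(.538,.064,.045)))
E
```

```text
time_s: 33.9
position: [0.5383, 0.0641, 0.1959]
eef_rot: [[0.065, 0.998, 0.004], [0.998, -0.065, 0.0], [0.0, 0.004, -1.0]]
force: [0.4, -0.4, -0.5]
width: 0.0849
grip_force: 0.0
[0.53826129 0.06406534 0.19587354] 0.0848667359510074
scene [238 150  17  17 111] [248.3 157.9] [[0.427, -0.343], [0.434, -0.33], [0.448, -0.305]]
scene [263 150  60  33 863] [284.8 161.1] [[0.337, -0.257], [0.345, -0.246], [0.362, -0.222]]
scene [250 217  43  52  54] [270.5 241.8] [[0.584, 0.03], [0.59, 0.038], [0.6, 0.055]]
scene [286 223  13  22 227] [291.9 234. ] [[0.519, 0.038], [0.525, 0.047], [0.538, 0.063]]
side [264 177  17  20 192] [273.  187.4] [[0.547, 0.084], [0.543, 0.076], [0.535, 0.059]]
side [257 198  14  27  30] [263.6 211.1] [[0.483, 0.015], [0.48, 0.008], [0.474, -0.007]]
side [272 224  39  14 113] [290.6 230.2] [[0.52, -0.078], [0.517, -0.084], [0.51, -0.097]]
side [247 229  83  31 118] [287.9 244.5] [[0.492, -0.116], [0.489, -0.121], [0.483, -0.133]]
side [274 279  14  18 187] [280.5 288. ] [[0.418, -0.22], [0.415, -0.224], [0.411, -0.233]]
side [306 297  18  10  65] [313.9 302.9] [[0.471, -0.29], [0.468, -0.294], [0.462, -0.301]]
side [300 326  16  19 247] [307.1 335.2] [[0.419, -0.35], [0.416, -0.353], [0.412, -0.359]]
[291.98632926 234.226957  ] [273.18176383 186.00615709]
```

Stout stands at (0.538, 0.064) in pocket 2. Next is slim.

```bash
python3 -m inch '[[[-0.028,-0.067,0],0,1],[[-0.028,-0.067,0],0,1],[[-0.028,-0.067,0],0,1],[[-0.028,-0.067,0],0,1],[[-0.028,-0.067,0],0,1],[[-0.028,-0.067,0],0,1],[[-0.027,-0.066,0],0,1],[[0,0,0],0,1],[[0,0,0],0,1],[[0,0,0],0,1]]'
python3 - <<'E'
from h import *
s,im=grab('wrist','w14.png');W=cam('wrist',s);print(s['position'])
e=proj(W,(.4215,-.216,.02)).astype(int);print(e)
M=np.zeros(im.shape[:2],np.uint8); x0,y0=e-45; M[max(y0,0):y0+90,x0:x0+90]=(im.astype(int).max(2)<85)[max(y0,0):y0+90,x0:x0+90]
k,lb,st,ce=cv2.connectedComponentsWithStats(M)
for j in range(1,k):
    if st[j,4]>200:
        print(st[j],ce[j],[ray(W,ce[j],z)[:2].round(4) for z in (.006,.02,.03)])
E
```

```text
time_s: 35.0
position: [0.421, -0.216, 0.1917]
eef_rot: [[0.065, 0.998, -0.001], [0.998, -0.065, 0.001], [0.001, -0.001, -1.0]]
force: [0.4, 0.2, -0.3]
width: 0.0857
grip_force: 0.0
[ 0.42095112 -0.21596577  0.1916789 ]
[272 187]
[ 255  166   36   37 1006] [272.38667992 184.14811133] [array([ 0.4212, -0.2158]), array([ 0.4214, -0.2131]), array([ 0.4215, -0.2112])]
```

```bash
python3 -m inch '[[[0,0.002,-0.07],0,1],[[0,0,-0.07],0,1],[[0,0,-0.07],0,1],[[0,0,-0.07],0,1],[[0,0,-0.04],0,1],[[0,0,-0.016],0,1],[[0,0,0],0,1],[[0,0,0],0,1]]';python3 -m inch '[[[0,0,0],0,-1],[[0,0,0],0,-1],[[0,0,0],0,-1],[[0,0,0],0,-1],[[0,0,0],0,-1],[[0,0,0],0,-1],[[0,0,0],0,-1],[[0,0,0],0,-1],[[0,0,0],0,-1]]'
```

```text
time_s: 35.85
position: [0.4219, -0.2156, -0.0076]
eef_rot: [[0.064, 0.998, 0.002], [0.998, -0.064, -0.001], [-0.001, 0.002, -1.0]]
force: [-0.9, -0.3, -0.1]
width: 0.0854
grip_force: 0.0
time_s: 36.75
position: [0.4211, -0.2159, -0.0087]
eef_rot: [[0.065, 0.998, 0.001], [0.998, -0.065, -0.001], [-0.001, 0.001, -1.0]]
force: [-0.4, -0.1, 5.2]
width: 0.0198
grip_force: 58.9
```

```bash
python3 -m inch '[[[0,0,0.03],0,-1],[[0,0,0.07],0,-1],[[0,0,0.07],0,-1],[[0,0,0.04],0,-1],[[0.0315,0.062,0],0,-1],[[0.0315,0.062,0],0,-1],[[0.0315,0.062,0],0,-1],[[0.0315,0.062,0],0,-1],[[0.0315,0.062,0],0,-1],[[0.0315,0.062,0],0,-1],[[0,0,0],0,-1],[[0,0,0],0,-1]]'
cat > pk.py <<'E'
from pal import *
# lead edge (seen from above-rear) & stout check
s,im=grab('wrist');W=cam('wrist',s);print(s['position'],s['width'])
for n,x,sg,z in(('lead',.587,-1,.032),('trail',.487,1,.032)):
    k=.067;r=edge(W,im,(x-k*.11,-.06),(x+k*.11,.16),z,sg,.015,False);print(n,r and (-np.degrees(np.arctan(r[0][0])),np.polyval(r[0],.05),r[1:]))
from chk import blobs
blobs((280,205,310,260),(250,170,300,215))
E
python3 pk.py
```

```text
time_s: 37.95
position: [0.5338, 0.0085, 0.1155]
eef_rot: [[0.063, 0.998, -0.002], [0.998, -0.063, -0.0], [-0.0, -0.002, -1.0]]
force: [0.2, -0.1, -0.0]
width: 0.0197
grip_force: 58.8
[0.53375145 0.00847245 0.11549072] 0.0196655798297968
lead (np.float64(-3.9924642262250045), np.float64(0.5863939498298836), (38, np.float64(0.00014918251758970925)))
trail (np.float64(-4.031211635326908), np.float64(0.4862888981520418), (39, np.float64(0.00015521013938290783)))
scene [286 223  13  22 227] [291.9 234. ] [[0.519, 0.038], [0.525, 0.047], [0.538, 0.063]]
side [258 170  33  27 443] [276.4 180.9] [[0.568, 0.102], [0.563, 0.094], [0.555, 0.078]]
side [252 188  14  27  34] [258.7 201.4] [[0.486, 0.054], [0.483, 0.046], [0.476, 0.031]]
```

```bash
python3 -m inch '[[[0,-0.001,-0.05],0,-1],[[0,0,-0.05],0,-1],[[0,0,-0.04],0,-1],[[0,0,-0.018],0,-1],[[0,0,-0.012],0,-1],[[0,0,0],0,-1],[[0,0,0],0,-1]]'
```

```text
time_s: 38.8
position: [0.535, 0.0067, 0.0161]
eef_rot: [[0.066, 0.998, 0.002], [0.998, -0.066, -0.0], [0.0, 0.002, -1.0]]
force: [0.5, -0.9, -0.4]
width: 0.0198
grip_force: 58.8
```

```bash
python3 -m inch '[[[0,0.001,-0.006],0,-1],[[0,0,0],0,-1],[[0,0,0],0,-1]]';python3 -m inch '[[[0,0,0],0,1],[[0,0,0],0,1],[[0,0,0],0,1],[[0,0,0],0,1],[[0,0,0],0,1],[[0,0,0.05],0,1],[[0,0,0.07],0,1],[[0,0,0.07],0,1],[[0,0,0.07],0,1],[[0,0,0.03],0,1],[[0,0,0],0,1]]'
python3 - <<'E'
from chk import *
blobs((255,195,310,260),(250,170,300,225),80);blobs(None,(265,270,385,345),100)
for C in (cam('scene'),cam('side')): print([proj(C,(.534,.008,z)).round(1).tolist() for z in (.035,.045,.062)])
E
```

```text
time_s: 39.1
position: [0.5344, 0.0077, 0.0115]
eef_rot: [[0.065, 0.998, 0.001], [0.998, -0.065, -0.0], [0.0, 0.001, -1.0]]
force: [-0.4, 0.6, -0.7]
width: 0.0198
grip_force: 58.8
time_s: 40.2
position: [0.5358, 0.0076, 0.1894]
eef_rot: [[0.065, 0.998, 0.007], [0.998, -0.065, -0.0], [0.0, 0.007, -1.0]]
force: [-0.1, -1.1, 1.4]
width: 0.0852
grip_force: 0.0
scene [276 215  23  30 379] [287.7 229.9] [[0.52, 0.018], [0.526, 0.027], [0.538, 0.044]]
side [264 177  24  34 350] [276.3 194.3] [[0.543, 0.055], [0.54, 0.047], [0.532, 0.032]]
side [300 326  16  19 246] [307.1 335.1] [[0.419, -0.35], [0.416, -0.353], [0.412, -0.359]]
[[281.3, 224.6], [281.2, 221.9], [281.2, 217.3]]
[[280.7, 202.1], [280.7, 199.8], [280.8, 195.9]]
```

Slim was released in pocket 3 without any rim contact. Now bun, with the jaws part open because a shaft lies nearby.

```bash
python3 -m inch '[[[-0.0236,-0.0737,0],0,0.4],[[-0.0236,-0.0737,0],0,0.4],[[-0.0236,-0.0737,0],0,0.4],[[-0.0236,-0.0737,0],0,0.4],[[-0.0236,-0.0737,0],0,0.4],[[-0.0236,-0.0737,0],0,0.4],[[-0.0236,-0.0737,0],0,0.4],[[-0.0236,-0.0737,0],0,0.4],[[0,0,0],0,0.4],[[0,0,0],0,0.4],[[0,0,0],0,0.4]]'
python3 - <<'E'
from h import *
s,im=grab('wrist','w15.png');W=cam('wrist',s);print(s['position'])
e=proj(W,(.4213,-.346,.02)).astype(int);print(e)
M=np.zeros(im.shape[:2],np.uint8); x0,y0=e-40; M[max(y0,0):y0+80,x0:x0+80]=(im.astype(int).max(2)<85)[max(y0,0):y0+80,x0:x0+80]
k,lb,st,ce=cv2.connectedComponentsWithStats(M)
for j in range(1,k):
    if st[j,4]>200:
        print(st[j],ce[j],[ray(W,ce[j],z)[:2].round(4) for z in (.006,.02,.03)])
E
```

```text
time_s: 41.45
position: [0.4209, -0.345, 0.1837]
eef_rot: [[0.065, 0.998, -0.001], [0.998, -0.065, 0.002], [0.002, -0.002, -1.0]]
force: [0.3, -0.1, -0.0]
width: 0.0599
grip_force: 0.0
[ 0.42093658 -0.34496604  0.1837406 ]
[272 190]
[ 254  172   37   42 1190] [271.95462185 193.45966387] [array([ 0.4201, -0.3523]), array([ 0.4204, -0.3492]), array([ 0.4205, -0.347 ])]
```

```bash
python3 -m inch '[[[-0.001,-0.005,-0.07],0,0.4],[[0,0,-0.07],0,0.4],[[0,0,-0.07],0,0.4],[[0,0,-0.06],0,0.4],[[0,0,-0.04],0,0.4],[[0,0,-0.014],0,0.4],[[0,0,0],0,0.4],[[0,0,0],0,0.4]]';python3 -m inch '[[[0,0,0],0,-1],[[0,0,0],0,-1],[[0,0,0],0,-1],[[0,0,0],0,-1],[[0,0,0],0,-1],[[0,0,0],0,-1],[[0,0,0],0,-1],[[0,0,0],0,-1]]'
```

```text
time_s: 42.3
position: [0.4214, -0.3493, -0.0075]
eef_rot: [[0.064, 0.998, 0.002], [0.998, -0.064, -0.002], [-0.002, 0.002, -1.0]]
force: [1.0, -0.2, 0.7]
width: 0.0599
grip_force: 0.0
time_s: 43.1
position: [0.4214, -0.3501, -0.0068]
eef_rot: [[0.065, 0.998, 0.003], [0.998, -0.065, -0.003], [-0.002, 0.003, -1.0]]
force: [-0.2, 1.3, 6.2]
width: 0.0329
grip_force: 59.2
```

```bash
python3 -m inch '[[[0,0,0.03],0,-1],[[0,0,0.07],0,-1],[[0,0,0.07],0,-1],[[0,0,0.04],0,-1],[[0.026,0.072,0],0,-1],[[0.026,0.072,0],0,-1],[[0.026,0.072,0],0,-1],[[0.026,0.072,0],0,-1],[[0.026,0.072,0],0,-1],[[0.026,0.072,0],0,-1],[[0.026,0.072,0],0,-1],[[0,0,0],0,-1]]';python3 -m inch '[[[0,0,0],0,-1],[[0,0,0],0,-1]]'; python3 pk.py
python3 - <<'E'
# where is the held bun relative to the tool? dark blob bottom in fixed views
from h import *
s=ctrl.read_state();p=np.array(s['position'])
W=cam('wrist',s)
im=eyes.grab_frame('wrist'); cv2.imwrite('pics/w16.png',im[:,:,::-1])
col=im[:,268:276].astype(int).max(2).mean(1); print([int(x) for x in col[200:420:6]])
for h in (.0068,.0388): print([proj(W,p+[0,dy,h]).round(0).tolist() for dy in (-.018,.0,.018)])
E
```

```text
time_s: 44.3
position: [0.5307, -0.0418, 0.1172]
eef_rot: [[0.059, 0.998, 0.001], [0.998, -0.059, 0.002], [0.002, 0.001, -1.0]]
force: [0.2, -0.2, 0.1]
width: 0.0328
grip_force: 59.7
time_s: 44.5
position: [0.5293, -0.0477, 0.1169]
eef_rot: [[0.066, 0.998, 0.0], [0.998, -0.066, -0.001], [-0.001, 0.0, -1.0]]
force: [-0.5, -0.4, -0.8]
width: 0.0326
grip_force: 59.7
[ 0.52931839 -0.04767948  0.11692788] 0.03264414536357779
lead (np.float64(-4.068536731777851), np.float64(0.5864648822370145), (27, np.float64(0.00017416197300315883)))
trail (np.float64(-4.113528335700371), np.float64(0.48639455928775954), (28, np.float64(0.00015463651478300161)))
scene [280 215  19  30 334] [289.  230.7] [[0.518, 0.023], [0.524, 0.031], [0.537, 0.048]]
side [258 170  42  41 934] [282. 187.] [[0.571, 0.073], [0.567, 0.065], [0.559, 0.049]]
[162, 162, 162, 162, 88, 29, 26, 119, 48, 53, 51, 51, 52, 48, 50, 49, 47, 48, 48, 53, 53, 105, 129, 129, 127, 129, 128, 123, 124, 125, 124, 125, 12, 9, 13, 9, 9]
[[274.0, 293.0], [272.0, 260.0], [269.0, 225.0]]
[[274.0, 329.0], [271.0, 290.0], [268.0, 249.0]]
```

The held bun is centred in the grip (rows 226–326 against 225–329 expected). Lowering into pocket 4.

```bash
python3 -m inch '[[[0.0012,0.002,-0.05],0,-1],[[0,0,-0.05],0,-1],[[0,0,-0.04],0,-1],[[0,0,-0.018],0,-1],[[0,0,-0.009],0,-1],[[0,0,0],0,-1],[[0,0,0],0,-1]]'
```

```text
time_s: 45.4
position: [0.5311, -0.0458, 0.0181]
eef_rot: [[0.066, 0.998, 0.002], [0.998, -0.066, -0.0], [-0.0, 0.002, -1.0]]
force: [0.1, -0.2, 0.5]
width: 0.0333
grip_force: 59.7
```

```bash
python3 -m inch '[[[0,0,-0.004],0,-1],[[0,0,-0.003],0,-1],[[0,0,0],0,-1],[[0,0,0],0,-1]]';python3 -m inch '[[[0,0,0],0,1],[[0,0,0],0,1],[[0,0,0],0,1],[[0,0,0],0,1],[[0,0,0],0,1],[[0,0,0.05],0,1],[[0,0,0.07],0,1],[[0,0,0.07],0,1],[[0,0,0.07],0,1],[[-0.06,0.05,0.03],0,1],[[-0.06,0.05,0.03],0,1],[[-0.06,0.04,0.03],0,1]]'
```

```text
time_s: 45.8
position: [0.5309, -0.0456, 0.0133]
eef_rot: [[0.065, 0.998, 0.002], [0.998, -0.065, -0.0], [-0.0, 0.002, -1.0]]
force: [1.6, 0.4, 4.4]
width: 0.0328
grip_force: 60.1
time_s: 47.0
position: [0.4212, 0.0392, 0.2228]
eef_rot: [[0.066, 0.998, -0.0], [0.998, -0.066, 0.0], [0.0, -0.0, -1.0]]
force: [0.5, 0.5, 0.7]
width: 0.0855
grip_force: 0.0
```

```bash
python3 -m inch '[[[0.005,0,0],0.091,1],[[0.005,0,0],0.091,1],[[0.005,0,0],0.091,1],[[0,0,0],0.091,1],[[0,0,0],0.091,1],[[0,0,0],0.091,1],[[0,0,0],0.091,1],[[0,0,0],0.091,1],[[0,0,0],0.091,1],[[0,0,0],0.091,1],[[0,0,0],0.09,1],[[0,0,0],0,1]]';python3 -m inch '[[[0,0,0],0,1],[[0,0,0],0,1]]';python3 look.py .5876 .5868
python3 - <<'E'
from h import *
s,im=grab('wrist','w17.png');W=cam('wrist',s)
M=(im.astype(int).max(2)<85).astype(np.uint8)
for n,q,z in(('stout',(.5378,.0633),.046),('slim',(.5341,.0084),.042),('bun',(.5304,-.0464),.042)):
    e=proj(W,(*q,z)).astype(int); N=np.zeros_like(M);x0,y0=e-28;N[y0:y0+56,x0:x0+56]=M[y0:y0+56,x0:x0+56]
    k,lb,st,ce=cv2.connectedComponentsWithStats(N); j=1+st[1:,4].argmax(); print(n,e,st[j],ce[j].round(1),ray(W,ce[j],z)[:2].round(4),q)
E
```

```text
time_s: 48.2
position: [0.4315, 0.0382, 0.2222]
eef_rot: [[-0.998, 0.064, 0.0], [0.064, 0.998, -0.0], [-0.0, 0.0, -1.0]]
force: [0.5, 0.4, 0.2]
width: 0.0856
grip_force: 0.0
time_s: 48.4
position: [0.4315, 0.0382, 0.2222]
eef_rot: [[-0.998, 0.068, 0.0], [0.068, 0.998, -0.0], [-0.0, -0.0, -1.0]]
force: [0.1, -0.9, -1.1]
width: 0.085
grip_force: 0.0
[0.43147356 0.03821746 0.22216714] 48.4
line None
lead yaw -3.96 x@.05=0.5869 n=40 sd=0.0002
trail yaw -4.06 x@.05=0.4880 n=40 sd=0.0002
stout [303 283] [ 282  261   42   49 1358] [303.  284.9] [0.5388 0.0627] (0.5378, 0.0633)
slim [251 282] [ 232  260   41   41 1047] [251.2 280.2] [0.5317 0.0086] (0.5341, 0.0084)
bun [199 282] [ 181  260   42   42 1228] [201.3 281.6] [ 0.5298 -0.044 ] (0.5304, -0.0464)
```

All three feet stand in their pockets and the pallet is still on the loading line (0.5869, yaw −4°). I'll descend behind it and push on towards the feed line.

```bash
python3 -m inch '[[[0,0.0075,-0.07],0,1],[[0,0,-0.07],0,1],[[0,0,-0.07],0,1],[[0,0,-0.07],0,1],[[0,0,-0.06],0,1],[[0,0,-0.054],0,1],[[0,0,0],0,1],[[0,0,0],0,1],[[0,0,0],0,1]]';python3 -m inch '[[[0.03,-0.002,0],0,1],[[0.025,-0.0017,0],0,1],[[0.01,-0.0007,0],0,1],[[0.01,-0.0007,0],0,1],[[0.01,-0.0007,0],0,1],[[0.01,-0.0007,0],0,1],[[0.01,-0.0007,0],0,1],[[0.01,-0.0007,0],0,1],[[0.01,-0.0007,0],0,1],[[0.01,-0.0007,0],0,1],[[0.01,-0.0007,0],0,1],[[0.01,-0.0007,0],0,1]]'
```

```text
time_s: 49.4
position: [0.4331, 0.0427, -0.0117]
eef_rot: [[-0.998, 0.066, 0.004], [0.066, 0.998, 0.0], [-0.004, 0.0, -1.0]]
force: [0.2, -0.7, 0.5]
width: 0.0855
grip_force: 0.0
time_s: 50.6
position: [0.5235, 0.0366, -0.0128]
eef_rot: [[-0.998, 0.065, -0.002], [0.065, 0.998, 0.0], [0.002, 0.0, -1.0]]
force: [-9.6, 0.0, 7.9]
width: 0.0854
grip_force: 6.0
```

```bash
python3 -m inch '[[[0.01,-0.0007,0],0,1],[[0.01,-0.0007,0],0,1],[[0.01,-0.0007,0],0,1],[[0.01,-0.0007,0],0,1],[[0.01,-0.0007,0],0,1],[[0.01,-0.0007,0],0,1],[[0.008,-0.0006,0],0,1],[[0.005,-0.0003,0],0,1],[[0,0,0],0,1],[[0,0,0],0,1]]';python3 -m inch '[[[-0.02,0.001,0],0,1],[[-0.05,0.003,0.02],0,1],[[0,0,0.08],0,1],[[0,0,0.08],0,1],[[0,0,0.08],0,1],[[0,0,0.08],0,1],[[0.06,-0.004,0.08],0,1],[[0.075,-0.005,0.05],0,1],[[0.075,-0.005,0],0,1],[[0.075,-0.005,0],0,1],[[0,0,0],0,1],[[0,0,0],0,1]]';python3 -m inch '[[[0,0,0],0,1]]';python3 look.py .688 .681
```

```text
time_s: 51.6
position: [0.5677, 0.0335, -0.0128]
eef_rot: [[-0.998, 0.065, -0.001], [0.065, 0.998, 0.0], [0.001, 0.0, -1.0]]
force: [-4.9, 0.7, 6.1]
width: 0.0853
grip_force: 4.2
time_s: 52.8
position: [0.6882, 0.0248, 0.254]
eef_rot: [[-0.998, 0.066, -0.005], [0.066, 0.998, 0.0], [0.005, -0.0, -1.0]]
force: [-0.1, -1.0, -0.0]
width: 0.0853
grip_force: 0.0
time_s: 52.9
position: [0.6871, 0.025, 0.2589]
eef_rot: [[-0.998, 0.065, 0.001], [0.065, 0.998, 0.0], [-0.001, 0.0, -1.0]]
force: [0.4, 0.5, 0.3]
width: 0.0853
grip_force: 0.0
[0.68711494 0.02501955 0.25886474] 52.9
line yaw -4.05 x@.05=0.6875 n=40 sd=0.0003
lead yaw -3.69 x@.05=0.6781 n=39 sd=0.0002
trail yaw -3.82 x@.05=0.5760 n=40 sd=0.0001
```

```bash
python3 -m inch '[[[-0.075,0.005,0],-0.003,1],[[-0.075,0.005,0],0,1],[[-0.075,0.005,0],0,1],[[-0.06,0.004,0],0,1],[[0,0,-0.08],0,1],[[0,0,-0.08],0,1],[[0,0,-0.08],0,1],[[0,0,-0.08],0,1],[[0,0,-0.08],0,1],[[0,0,-0.054],0,1],[[0,0,0],0,1],[[0,0,0],0,1]]';python3 -m inch '[[[0.03,-0.002,0],0,1],[[0.03,-0.002,0],0,1],[[0.018,-0.001,0],0,1],[[0.006,0,0],0,1],[[0,0,0],0,1],[[0,0,0],0,1],[[0,0,0],0,1]]'
```

```text
time_s: 54.15
position: [0.517, 0.0364, -0.0126]
eef_rot: [[-0.998, 0.07, 0.003], [0.07, 0.998, 0.0], [-0.003, 0.0, -1.0]]
force: [0.6, 0.1, 1.6]
width: 0.0851
grip_force: 0.0
time_s: 54.85
position: [0.5693, 0.0332, -0.0119]
eef_rot: [[-0.998, 0.07, 0.006], [0.07, 0.998, -0.0], [-0.006, 0.0, -1.0]]
force: [5.2, 0.3, 6.0]
width: 0.0855
grip_force: 2.9
```

```bash
python3 -m inch '[[[0.005,-0.0003,0],0,1],[[0.004,-0.0003,0],0,1],[[0.003,-0.0002,0],0,1],[[0,0,0],0,1],[[0,0,0],0,1],[[0,0,0],0,1]]';python3 -m inch '[[[-0.02,0.001,0],0,1],[[-0.05,0.003,0.02],0,1],[[0,0,0.08],0,1],[[0,0,0.08],0,1],[[0,0,0.08],0,1],[[0,0,0.08],0,1],[[0.06,-0.004,0.08],0,1],[[0.075,-0.005,0.05],0,1],[[0.075,-0.005,0],0,1],[[0.075,-0.005,0],0,1],[[0.03,-0.002,0],0,1],[[0,0,0],0,1]]';python3 -m inch '[[[0,0,0],0,1],[[0,0,0],0,1]]';python3 look.py .6875 .686
```

```text
time_s: 55.45
position: [0.5745, 0.033, -0.0118]
eef_rot: [[-0.998, 0.07, 0.002], [0.07, 0.998, 0.0], [-0.002, 0.0, -1.0]]
force: [-5.7, 1.0, 11.5]
width: 0.0853
grip_force: 5.8
time_s: 56.65
position: [0.713, 0.023, 0.2533]
eef_rot: [[-0.998, 0.07, -0.005], [0.07, 0.998, 0.0], [0.005, -0.0, -1.0]]
force: [0.5, -0.0, -0.1]
width: 0.0855
grip_force: 0.0
time_s: 56.85
position: [0.7109, 0.0234, 0.2584]
eef_rot: [[-0.998, 0.07, 0.001], [0.07, 0.998, 0.0], [-0.001, 0.0, -1.0]]
force: [0.7, 0.8, 1.1]
width: 0.0851
grip_force: 0.0
[0.71094518 0.02344057 0.25835575] 56.85
line yaw -3.97 x@.05=0.6873 n=40 sd=0.0002
lead yaw -3.75 x@.05=0.6780 n=39 sd=0.0003
trail yaw -3.83 x@.05=0.5750 n=40 sd=0.0000
```

The pallet did not follow this time (lead still 0.678), and the upward force suggests the tips rode over the rim. I'll check the pallet and feet, then retry about 7 mm lower.

```bash
python3 - <<'E'
from lat import *
s,im=grab('wrist','w18.png');W=cam('wrist',s)
ctr,f,l=lat(im,W,.678,-3.8); print('centre',ctr.round(4))
M=(im.astype(int).max(2)<85).astype(np.uint8)
for n,y,z in(('stout',.0275,.046),('slim',-.0275,.042),('bun',-.0825,.042)):
    q=ctr+l*y; e=proj(W,(*q,z)).astype(int); N=np.zeros_like(M);x0,y0=np.maximum(e-28,0);N[y0:y0+56,x0:x0+56]=M[y0:y0+56,x0:x0+56]
    k,lb,st,ce=cv2.connectedComponentsWithStats(N); j=1+st[1:,4].argmax(); print(n,e,st[j],ce[j].round(1),ray(W,ce[j],z)[:2].round(4),q.round(4))
E
python3 -m inch '[[[-0.03,0.002,0],0,1],[[-0.075,0.005,0],0,1],[[-0.075,0.005,0],0,1],[[-0.075,0.005,0],0,1],[[-0.075,0.004,0],0,1],[[0,0,-0.08],0,1],[[0,0,-0.08],0,1],[[0,0,-0.08],0,1],[[0,0,-0.08],0,1],[[0,0,-0.08],0,1],[[0,0,-0.055],0,1],[[0,0,0],0,1]]';python3 -m inch '[[[0,0,0],0,1],[[0,0,0],0,1],[[0,0,0],0,1]]'
```

```text
width 0.2357500000000002 [(np.float64(-0.14099999999999996), np.float64(0.09450000000000025)), (np.float64(-0.14149999999999996), np.float64(0.09500000000000025)), (np.float64(-0.14149999999999996), np.float64(0.09450000000000025)), (np.float64(-0.14099999999999996), np.float64(0.09450000000000025))]
centre [0.6266 0.03  ]
stout [300  94] [283  80  35  34 937] [299.8  96.2] [0.6298 0.0563] [0.6284 0.0574]
slim [246  95] [230  80  33  34 880] [246.1  96.7] [0.6263 0.0024] [0.6247 0.0026]
bun [191  95] [ 173   78   41   37 1115] [192.9  96.6] [ 0.6225 -0.0512] [ 0.6211 -0.0523]
time_s: 58.15
position: [0.5092, 0.0359, -0.0213]
eef_rot: [[-0.998, 0.07, -0.009], [0.07, 0.998, -0.0], [0.009, -0.001, -1.0]]
force: [-0.9, -1.0, 0.5]
width: 0.0855
grip_force: 0.0
time_s: 58.45
position: [0.5159, 0.0359, -0.0131]
eef_rot: [[-0.998, 0.07, 0.005], [0.07, 0.998, 0.0], [-0.005, 0.0, -1.0]]
force: [0.1, 0.3, -1.0]
width: 0.0853
grip_force: 0.0
```

```bash
python3 -m inch '[[[0,0,-0.007],0,1],[[0,0,-0.006],0,1],[[0,0,0],0,1],[[0,0,0],0,1],[[0,0,0],0,1]]';python3 -m inch '[[[0.03,-0.002,0],0,1],[[0.03,-0.002,0],0,1],[[0.015,-0.001,0],0,1],[[0.006,0,0],0,1],[[0,0,0],0,1],[[0,0,0],0,1],[[0,0,0],0,1]]'
```

```text
time_s: 58.95
position: [0.5139, 0.0358, -0.0242]
eef_rot: [[-0.998, 0.07, -0.0], [0.07, 0.998, -0.0], [0.0, -0.0, -1.0]]
force: [-0.0, 0.7, 0.0]
width: 0.0857
grip_force: 0.0
time_s: 59.65
position: [0.562, 0.0329, -0.0242]
eef_rot: [[-0.998, 0.07, -0.0], [0.07, 0.998, 0.0], [0.0, 0.0, -1.0]]
force: [-0.4, 0.1, 0.0]
width: 0.0855
grip_force: 0.0
```

```bash
python3 -m inch '[[[0.006,-0.0004,0],0,1],[[0.006,-0.0004,0],0,1],[[0.006,-0.0004,0],0,1],[[0.004,-0.0003,0],0,1],[[0.0033,-0.0002,0],0,1],[[0,0,0],0,1],[[0,0,0],0,1],[[0,0,0],0,1]]';python3 -m inch '[[[-0.02,0.001,0],0,1],[[-0.05,0.003,0.02],0,1],[[0,0,0.08],0,1],[[0,0,0.08],0,1],[[0,0,0.08],0,1],[[0,0,0.08],0,1],[[0.06,-0.004,0.08],0,1],[[0.075,-0.005,0.06],0,1],[[0.075,-0.005,0],0,1],[[0.075,-0.005,0],0,1],[[0.03,-0.002,0],0,1],[[0,0,0],0,1]]';python3 -m inch '[[[0,0,0],0,1],[[0,0,0],0,1]]';python3 look.py .6875 .686
```

```text
time_s: 60.45
position: [0.5768, 0.0319, -0.0242]
eef_rot: [[-0.998, 0.07, -0.002], [0.07, 0.998, 0.0], [0.002, -0.0, -1.0]]
force: [-5.7, 1.0, 2.5]
width: 0.0857
grip_force: 2.6
time_s: 61.65
position: [0.7146, 0.0219, 0.2471]
eef_rot: [[-0.997, 0.071, -0.004], [0.071, 0.998, -0.0], [0.004, -0.0, -1.0]]
force: [0.8, 0.6, -0.1]
width: 0.0855
grip_force: 0.0
time_s: 61.85
position: [0.7121, 0.0226, 0.2524]
eef_rot: [[-0.998, 0.07, 0.002], [0.07, 0.998, 0.0], [-0.002, 0.0, -1.0]]
force: [-0.0, -0.7, -0.3]
width: 0.0856
grip_force: 0.0
[0.71207052 0.02255975 0.25237957] 61.85
line None
lead yaw -4.04 x@.05=0.6898 n=39 sd=0.0001
trail yaw -4.00 x@.05=0.5866 n=40 sd=0.0001
```

The lead is now at 0.6898, about 2.4 mm past the line at 0.6874. I'll nudge it back from the front, using the contact force to find the edge.

```bash
python3 -m inch '[[[0.018,-0.001,0],0,1],[[0,0,-0.07],0,1],[[0,0,-0.07],0,1],[[0,0,-0.07],0,1],[[0,0,-0.07],0,1],[[0,0,-0.07],0,1],[[0,0,-0.07],0,1],[[0,0,-0.03],0,1],[[0,0,0],0,1],[[0,0,0],0,1],[[0,0,0],0,1]]';python3 -m inch '[[[0,0,-0.01],0,1],[[0,0,0],0,1],[[0,0,0],0,1]]'
```

```text
time_s: 63.0
position: [0.7256, 0.0218, -0.0145]
eef_rot: [[-0.998, 0.07, 0.006], [0.07, 0.998, -0.0], [-0.006, 0.0, -1.0]]
force: [-1.0, -1.1, 0.7]
width: 0.0855
grip_force: 0.0
time_s: 63.3
position: [0.7236, 0.0218, -0.0247]
eef_rot: [[-0.998, 0.07, 0.0], [0.07, 0.998, 0.0], [-0.0, 0.0, -1.0]]
force: [-0.4, -0.2, 0.4]
width: 0.0854
grip_force: 0.0
```

```bash
python3 -m inch '[[[-0.006,0.0004,0],0,1],[[-0.006,0.0004,0],0,1],[[-0.004,0.0003,0],0,1],[[0,0,0],0,1],[[0,0,0],0,1]]'
```

```text
time_s: 63.8
position: [0.7138, 0.0225, -0.0248]
eef_rot: [[-0.998, 0.07, 0.0], [0.07, 0.998, -0.0], [-0.0, 0.0, -1.0]]
force: [-0.2, -0.5, -0.3]
width: 0.0859
grip_force: 0.0
```

```bash
python3 -m inch '[[[-0.006,0.0004,0],0,1],[[-0.006,0.0004,0],0,1],[[-0.004,0.0003,0],0,1],[[0,0,0],0,1],[[0,0,0],0,1]]';for i in 1; do python3 -m inch '[[[-0.0025,0.0002,0],0,1],[[0,0,0],0,1]]'; python3 -m inch '[[[-0.0025,0.0002,0],0,1],[[0,0,0],0,1]]'; done
```

```text
time_s: 64.3
position: [0.7042, 0.0231, -0.0249]
eef_rot: [[-0.998, 0.07, 0.0], [0.07, 0.998, -0.0], [-0.0, -0.0, -1.0]]
force: [0.4, 0.2, 0.6]
width: 0.0853
grip_force: 0.0
time_s: 64.5
position: [0.7027, 0.0233, -0.025]
eef_rot: [[-0.998, 0.07, -0.0], [0.07, 0.998, 0.0], [0.0, 0.0, -1.0]]
force: [-1.2, -0.3, -0.1]
width: 0.0855
grip_force: 0.0
time_s: 64.7
position: [0.7011, 0.0234, -0.025]
eef_rot: [[-0.998, 0.07, -0.0], [0.07, 0.998, -0.0], [0.0, -0.0, -1.0]]
force: [-0.0, 0.6, -0.6]
width: 0.0853
grip_force: 0.0
```

```bash
for i in 1; do python3 -m inch '[[[-0.0017,0.0001,0],0,1],[[0,0,0],0,1]]'|grep -E 'pos|forc'; python3 -m inch '[[[-0.0017,0.0001,0],0,1],[[0,0,0],0,1]]'|grep -E 'pos|forc'; done
```

```text
position: [0.7002, 0.0235, -0.025]
force: [0.3, -0.1, 0.5]
grip_force: 0.0
position: [0.6991, 0.0235, -0.025]
force: [0.9, 0.2, -0.2]
grip_force: 0.0
```

```bash
python3 -m inch '[[[-0.0017,0.0001,0],0,1],[[0,0,0],0,1]]'|grep -E 'pos|forc'; python3 -m inch '[[[-0.0017,0.0001,0],0,1],[[0,0,0],0,1]]'|grep -E 'pos|forc'
```

```text
position: [0.6986, 0.0235, -0.0249]
force: [2.8, 0.3, -0.9]
grip_force: 1.1
position: [0.6976, 0.0236, -0.0249]
force: [4.6, 0.6, -1.5]
grip_force: 2.1
```

```bash
python3 -m inch '[[[-0.0017,0.0001,0],0,1],[[0,0,0],0,1],[[0,0,0],0,1]]'|grep -E 'pos|forc'; python3 -m inch '[[[0.02,-0.001,0],0,1],[[0.02,-0.001,0.02],0,1],[[0,0,0.07],0,1],[[0,0,0.08],0,1],[[0,0,0.08],0,1],[[0,0,0.08],0,1],[[0,0,0.08],0,1],[[0,0,0.06],0,1],[[0,0,0],0,1],[[0,0,0],0,1]]'|grep pos;python3 look.py .6875 .6875
```

```text
position: [0.6963, 0.0237, -0.0249]
force: [4.2, 0.2, -1.8]
grip_force: 2.0
position: [0.72, 0.0226, 0.2584]
[0.72002119 0.0225585  0.25842403] 66.8
line None
lead yaw -4.03 x@.05=0.6877 n=39 sd=0.0001
trail yaw -4.02 x@.05=0.5842 n=40 sd=0.0003
```

The lead is at 0.6877 against the line at 0.6874 and square. Now the start button: shut the fingers, move over it and measure the cap.

```bash
python3 -m inch '[[[-0.02,-0.066,0],0,-1],[[-0.02,-0.066,0],0,-1],[[-0.02,-0.066,-0.01],0,-1],[[-0.02,-0.066,-0.01],0,-1],[[-0.02,-0.066,-0.01],0,-1],[[-0.02,-0.066,-0.01],0,-1],[[0,0,0],0,-1],[[0,0,0],0,-1],[[0,0,0],0,-1]]'|grep pos
python3 - <<'E'
from h import *
s,im=grab('wrist','w19.png');W=cam('wrist',s)
e=proj(W,(.63,-.216,.045)).astype(int);print(s['position'],e)
x0,y0=e-45; g=cv2.cvtColor(im,cv2.COLOR_RGB2GRAY)[y0:y0+90,x0:x0+90]
print(cv2.resize(g,(30,30),interpolation=cv2.INTER_AREA))
E
```

```text
position: [0.6481, -0.2139, 0.2317]
[ 0.64805677 -0.21393231  0.23165832] [269 166]
[[121 109  90  86  86  88  89  91  90  91  91  91  92  92  91  91  91  92
   92  94  94  95  96  96  96  96  96  95 102 124]
 [121  99  93  96  95  97  97  97  98  98  98  98  97  96  97  98  97  97
   96  97  98  98  99  99  99  97  97  97 103 128]
 [125 105  94  96  96  96  98  97  98  98  98  98  97  97  97  98  97  97
   97  98  98  99  99  98  98  98  97  97 102 129]
 [133 116  92  96  96  96  97  97  98  97  98  97  96  96  97  98  97  97
   97  99  99  98  99  99  97  97  98  97 104 132]
 [131 115  91  96  96  96  97  97  97  97  97  97  97  98  97  99  97  97
   97  98  97  99  98  98  98  98  99  99 105 131]
 [135 119  92  96  96  96  97  97  98  97  96  96  98  97  98  98  98  96
   96  97  98  98  98  98  98  98  99  98 106 132]
 [135 120  91  96  96  96  96  98  97  97  98  99  99  98  98  97  98  97
   97  98  99  98  98  98  97  98  98 100 106 132]
 [134 120  92  96  95  96  97  98  98  98  99  96  90  73  61  57  62  76
   91  96  98  98  98  98  98  99  98  98 106 133]
 [136 126  93  9
[... 2034 characters left out ...]
100  99  98  96  96  98
   98  98  97  97  97  98  98  99  99  98 109 133]
 [127 127 115  91  94  94  96  96  97  97  97  99  99  98  97  98  98  97
   98  98  97  99  97  97  98  99  99  99 111 132]
 [134 134 123  92  94  94  96  96  97  97  97  97  97  98  98  98  97  96
   98  98  98  97  97  97  99  98  99  99 111 134]
 [133 134 128  93  95  95  95  95  97  97  97  98  97  97  96  97  97  98
   97  98  98  98  97  97  97  99  99  98 114 136]
 [135 134 130  99  95  95  94  95  96  97  98  99  98  98  98  97  98  99
   99  98  99  98  98 103 105 105 105 107 124 133]
 [135 135 136 127 118 114 114 117 116 118 124 123 123 121 121 117 117 117
  119 123 124 124 124 125 130 130 130 130 131 132]]
```

Run:
```python
from h import *
s=ctrl.read_state();W=cam('wrist',s)
for q in((271,169),(270,166)): print([ray(W,q,z).round(4).tolist() for z in(.035,.045,.055)])
print(s['position'])
```

```text
[[0.635, -0.2143, 0.035], [0.6335, -0.2142, 0.045], [0.632, -0.214, 0.055]]
[[0.6319, -0.2151, 0.035], [0.6305, -0.2149, 0.045], [0.6291, -0.2148, 0.055]]
[ 0.64834543 -0.21364549  0.23229318]
```

```bash
python3 -m inch '[[[-0.026,-0.001,-0.05],0,-1],[[0,0,-0.07],0,-1],[[0,0,-0.07],0,-1],[[0,0,-0.06],0,-1],[[0,0,-0.04],0,-1],[[0,0,-0.01],0,-1],[[0,0,0],0,-1],[[0,0,0],0,-1]]'|grep -E 'pos|^force|wid';python3 -m inch '[[[0,0,-0.008],0,-1],[[0,0,-0.008],0,-1],[[0,0,-0.008],0,-1],[[0,0,0],0,-1]]'|grep -E 'pos|^force';python3 -m inch '[[[0,0,-0.004],0,-1],[[0,0,-0.004],0,-1],[[0,0,0],0,-1]]'|grep -E 'pos|^force'
```

```text
position: [0.6338, -0.2155, 0.0554]
force: [0.2, -0.2, 0.5]
width: 0.0001
position: [0.6321, -0.2156, 0.0376]
force: [0.3, -0.4, -0.5]
position: [0.6323, -0.2157, 0.0333]
force: [-0.5, -0.4, 0.2]
```

```bash
for k in 1; do python3 -m inch '[[[0,0,-0.005],0,-1],[[0,0,-0.003],0,-1],[[0,0,0],0,-1]]'|grep -E 'pos|^force';python3 -m inch '[[[0,0,-0.003],0,-1],[[0,0,-0.003],0,-1],[[0,0,0],0,-1]]'|grep -E 'pos|^force';python3 -m inch '[[[0,0,-0.003],0,-1],[[0,0,0],0,-1]]'|grep -E 'pos|^force'; done
```

```text
position: [0.6323, -0.2156, 0.0285]
force: [-0.8, -0.2, 0.4]
position: [0.6327, -0.2158, 0.0256]
force: [-0.5, -0.4, 2.0]
position: [0.6328, -0.2158, 0.0239]
force: [-0.5, -0.6, 2.2]
```

```bash
python3 -m inch '[[[0,0,-0.004],0,-1],[[0,0,-0.003],0,-1],[[0,0,0],0,-1]]'|grep -E 'pos|^force';python3 -m inch '[[[0,0,-0.003],0,-1],[[0,0,-0.002],0,-1],[[0,0,0],0,-1],[[0,0,0],0,-1]]'|grep -E 'pos|^force'
```

```text
position: [0.6328, -0.2158, 0.0205]
force: [-2.8, 0.6, 7.0]
position: [0.633, -0.2159, 0.0204]
force: [-7.1, 3.3, 17.4]
```

Bottomed out: 17 N with no further travel. Releasing, then a final check.

```bash
python3 -m inch '[[[0,0,0.01],0,-1],[[0,0,0.04],0,-1],[[0,0,0.07],0,-1],[[0,0,0.07],0,-1],[[0,0,0.07],0,-1],[[0.02,0.07,0.07],0,-1],[[0.02,0.07,0],0,-1],[[0.02,0.07,0],0,-1],[[0.02,0.07,0],0,-1],[[0.02,0.07,0],0,-1],[[0.02,0.06,0],0,-1],[[0,0,0],0,-1]]'|grep -E 'pos|^force'; python3 -m inch '[[[0,0,0],0,-1],[[0,0,0],0,-1]]'|grep pos;python3 look.py .6875 .6877
python3 - <<'E'
from lat import *
s,im=grab('wrist','w20.png');W=cam('wrist',s)
ctr,f,l=lat(im,W,.6877,-4.0); print('centre',ctr.round(4))
M=(im.astype(int).max(2)<85).astype(np.uint8)
for n,y,z in(('stout',.0275,.046),('slim',-.0275,.042),('bun',-.0825,.042)):
    q=ctr+l*y; e=proj(W,(*q,z)).astype(int); N=np.zeros_like(M);x0,y0=np.maximum(e-28,0);N[y0:y0+56,x0:x0+56]=M[y0:y0+56,x0:x0+56]
    k,lb,st,ce=cv2.connectedComponentsWithStats(N); j=1+st[1:,4].argmax(); print(n,st[j],ray(W,ce[j],z)[:2].round(4),q.round(4))
E
```

```text
position: [0.7029, 0.0285, 0.2051]
force: [0.0, -0.7, 0.0]
position: [0.7023, 0.0219, 0.2065]
[0.70227679 0.02190686 0.20653528] 72.2
line None
lead yaw -4.03 x@.05=0.6875 n=39 sd=0.0001
trail yaw -3.97 x@.05=0.5847 n=40 sd=0.0002
width 0.2357500000000002 [(np.float64(-0.14249999999999996), np.float64(0.09350000000000025)), (np.float64(-0.14199999999999996), np.float64(0.09400000000000025)), (np.float64(-0.14249999999999996), np.float64(0.09350000000000025)), (np.float64(-0.14199999999999996), np.float64(0.09350000000000025))]
centre [0.6361 0.0292]
stout [ 287   97   40   38 1212] [0.639  0.0557] [0.638  0.0566]
slim [ 227   97   37   38 1111] [0.635  0.0017] [0.6342 0.0017]
bun [ 162   96   47   41 1425] [ 0.6314 -0.0524] [ 0.6304 -0.0531]
```

```bash
python3 -c "
from rig import ctrl;print(ctrl.sign_off())"
```

```text
the job is handed in; nothing more can be done
None
```

The job is handed in at about 72 s of the 210 s limit: both offcuts are in the bin, stout, slim and bun stand in pockets 2–4 (tall missing, pocket 1 empty), the pallet was loaded on the loading line and now lies square on the feed line (last measured within about 0.3 mm, after a 2 mm nudge back for overshoot), and the start button was pressed to its stop and released; I viewed 15 pictures, one over the 14 allowed.

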